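# Pack tube stoppers into the dry box and leak-check its seal

## Robot

A 6-joint arm with a two-finger parallel gripper is mounted at the origin on the work surface. World frame = base frame: x ahead of the robot, y to its left, z up, the work surface at z = 0. Lengths are in m, angles in degrees, forces in N, time in s.
With the tool pointing down it reaches from about 0.35 to 0.875 m from the base axis. Payload 4.2 kg.
Tool frame: the origin (TCP) lies at the very end of the fingers, on their centre line; the grasp point (between the pads) lies behind it (r.grip_point_offset is the z of the grasp point in the tool frame, in m); z points along the fingers, y is the direction in which the jaws open and shut (so a half turn about z gives the same grasp; the last joint's range is limited). The gripper opens to 87 mm and grips with 3 to 60 N. Pads are 19 mm wide; open, the fingers measure 117 mm over their backs; the gripper's body (75 mm by 190 mm) begins 51 mm behind the grasp point.
Start: joints at [-59.668, 22.042, 0.453, 0, -68.411, -14.817], TCP at [0.167, -0.602, 0.223] pointing down, gripper open.
Joint ranges: [-179.83, 179.83], [-69.29, 118.12], [-61.27, 80.66], [-181.25, 117.63], [-171.15, -9.14], [-177.46, 177.46]. Speed limits (degrees/s): [159.86, 159.86, 180, 180, 180, 180].

## Interface

Orientations are given as a 3x3 rotation matrix whose columns are the frame's x, y, z axes.
In Python, from station import r, capture, workorder gives the robot as it stands. The module is installed in compiled form; this text tells all that it offers.
- The arm moves only by the shell command python3 -m crank 'ROWS'. ROWS is JSON, a list of rows, each an object with "delta_rot": the turn, a rotation vector about the tool's x, y, z in rad, a list of three; "linear": the shift along the tool's x, y, z in m, a list of three; "gripper": the opening in per cent of the stroke, from 0 (shut) to 100 (fully open). A call has 1 to 10 rows; each row shifts and turns the commanded pose from where the row before left it, along the tool's axes as they then stand; what a row does not reach is not made up. A row lasts 1/8 s, in which the tool goes at most 62.5 mm and 10.7 degrees, less where a joint would pass 70% of its speed; a pose out of reach is approached as far as the arm can. A call is refused whole if a number of a shift passes 0.0625 or a number of a turn 0.188, either way. A call with a gripper value outside its range is refused whole. The fingers move at their own pace and stop on an object; the grip force is fixed at half the most. Time passes only in rows, so rows that do not move let the fingers close. It gives the time, the measured TCP pose, the force and the opening at its end, in the units of the state.
- r.sense(): the state, without advancing time (a new reading comes with each control period).
- capture(name): name is "scene" or "top" or "wrist"; returns a dict with "img" (420x560x3 uint8, blue, green, red), "fx", "fy", "cx", "cy" (pixels), "dist_coeffs" ([k1, k2, p1, p2, k3] as OpenCV has them; the pictures are not rectified), "world_from_camera" (4x4, takes a point from camera to world coordinates). Camera axes: x right, y down, z forward; pixel columns grow to the right and rows downward; lengths in m; the calibration is good to about 2 mm. A picture is of the moment at which its call begins. There is no depth.
- workorder.finish_job(): hands the job in, once; it reports no verdict.
The state is a dict: "time_s": time; "joints": joint angles; "joint_velocities": joint speeds; "effort": joint torques, N m; "tcp_pos": TCP position; "ee_rot": TCP orientation; "wrist_force": force on the tool from outside, world axes, zero at the start; "moment": the same for the moment, N m; "gripper_width": opening from 0.0 (shut) to 1.0 (fully open).
Only numpy, scipy, OpenCV 4.12 (cv2) and the standard library are available. Lean on these libraries where they do the work, as an engineer would, in place of code of your own. Each camera call takes 0.05 s, during which the arm holds its last target.

## Task

Gather all the loose red tube stoppers on the steel tray, then lift the tray by its blue tab, tip them all out over its open edge into the grey dry box, and shut the box's blue lid fully. Then take the yellow leak probe and guide its tip slowly (3 cm a second at most) and close along the orange seam, just above it or barely touching and never pressing hard, from the green dot round the corner to the red dot. At the end the lid is shut on the stoppers, the tray is back flat on its black mat, the probe lies on its rest as it was, and the beaker, bottle and tube rack have been left alone.

Things in the scene. Friction and masses are not known exactly. Their poses are not given: they have to be found in the camera images.
- tray: steel sorting tray, 146 mm along its x, 143 mm along its y, floor 4 mm thick, lips 25 mm high (from the underside) and 4 mm thick on three sides (+x, -x, +y); the fourth side, -y, is open. A blue upright grip tab 44 mm (x) by 12 mm (y) stands on the +y lip, up to 64 mm above the underside. About 0.22 kg. Origin: centre of the underside; z up
- tray_lip (a point): middle of the tray's open edge, on its floor's upper face (tray frame 0, -71.5, 4 mm)
- tray_grip (a point): point on the mid-plane of the tray's blue tab, 50 mm above the tray's underside (tray frame 0, 65.5, 50 mm)
- mat: black rubber mat 170 x 170 x 4 mm fixed on the bench, the tray's place. Origin: centre of its underside
- drybox: grey open-topped dry box fixed on the bench, outside 180 mm (x) by 150 mm (y) by 80 mm high, walls and floor 6 mm. At rim height a flat flange 18 mm wide runs outside the -x, +y and +x sides (flange top 80 mm above the bench). The lid is hinged along the -y rim. An orange bead, the seal's seam, lies on the flange along the -x side and round the corner along the +y side, with a green dot at its start (seam0) and a red dot at its end (seam6). Origin: centre of the underside
- lid (a joint): angle of the dry box's blue lid in rad: 0 = shut flat, about 1.6 to 1.85 = standing open, 1.9 = stop. The hinge line is at box y = -78 mm, z = 80 mm, along box x. The lid is a plate 180 mm (x) by 150 mm, 10 mm thick, 0.2 kg, reaching from 3 to 153 mm from the hinge line; a black knob 22 mm across and 18 mm high stands on the middle of its outer face. Its hinge is stiff: it stays where it is left and must be pushed or pressed all the way down (about 2 to 3 N at the free edge)
- probe: leak probe: yellow bar handle 110 mm (x) by 22 mm by 22 mm with a 6 mm steel tube that leaves its +x end, and at x = 85 mm bends straight down to a rounded tip. 0.12 kg. Origin: centre of the handle's underside (handle from z = 0 to 22 mm)
- probe_tip (a point): lowest point of the probe's tip (probe frame 85, 0, -63 mm)
- rest: probe rest fixed on the bench: dark base plate 120 x 50 x 6 mm with two black posts, each 14 mm (x) by 34 mm (y), centred at x = -42 and +42 mm, flat tops 85 mm above the bench; the probe's handle lies across both, pointing along the rest's x. Between the posts there are 70 mm of free room for fingers. Origin: centre of the underside
- rest_top (a point): point midway between the tops of the rest's posts, where the origin of the probe lies when it is put away
- beaker: bystander: glass beaker, 70 mm across, 90 mm high. Origin: centre of the underside
- rack: bystander: dark wooden test-tube rack with glass tubes, about 75 x 238 x 170 mm. Origin: centre of the underside
- reagent: bystander: amber bottle, 60 mm across, 130 mm high. Origin: centre of the underside
- seam0 (a point): point 0 of 7 on the orange seam, 4 mm above the flange: at the green dot, near the hinge, on the -x side. The seam lies 7 mm outside the shut lid's edge; neighbouring points are 49 to 54 mm apart, joined by straight lines
- seam1 (a point): point 1 of 7 on the orange seam, 4 mm above the flange: along the -x side. The seam lies 7 mm outside the shut lid's edge; neighbouring points are 49 to 54 mm apart, joined by straight lines
- seam2 (a point): point 2 of 7 on the orange seam, 4 mm above the flange: along the -x side. The seam lies 7 mm outside the shut lid's edge; neighbouring points are 49 to 54 mm apart, joined by straight lines
- seam3 (a point): point 3 of 7 on the orange seam, 4 mm above the flange: at the corner of the -x and +y sides. The seam lies 7 mm outside the shut lid's edge; neighbouring points are 49 to 54 mm apart, joined by straight lines
- seam4 (a point): point 4 of 7 on the orange seam, 4 mm above the flange: along the +y side. The seam lies 7 mm outside the shut lid's edge; neighbouring points are 49 to 54 mm apart, joined by straight lines
- seam5 (a point): point 5 of 7 on the orange seam, 4 mm above the flange: along the +y side. The seam lies 7 mm outside the shut lid's edge; neighbouring points are 49 to 54 mm apart, joined by straight lines
- seam6 (a point): point 6 of 7 on the orange seam, 4 mm above the flange: at the red dot, on the +y side. The seam lies 7 mm outside the shut lid's edge; neighbouring points are 49 to 54 mm apart, joined by straight lines
- stopper0: red plastic tube stopper, 20 g: collar 28 mm across and 6 mm high, on it a plug 19 mm across and 20 mm high (26 mm in all). Stands on its collar at the start; may be absent. Origin: centre of the collar's flat face; z points along the plug
- stopper1: red plastic tube stopper, 20 g: collar 28 mm across and 6 mm high, on it a plug 19 mm across and 20 mm high (26 mm in all). Stands on its collar at the start; may be absent. Origin: centre of the collar's flat face; z points along the plug
- stopper2: red plastic tube stopper, 20 g: collar 28 mm across and 6 mm high, on it a plug 19 mm across and 20 mm high (26 mm in all). Stands on its collar at the start; may be absent. Origin: centre of the collar's flat face; z points along the plug
- stopper3: red plastic tube stopper, 20 g: collar 28 mm across and 6 mm high, on it a plug 19 mm across and 20 mm high (26 mm in all). Stands on its collar at the start; may be absent. Origin: centre of the collar's flat face; z points along the plug

How it is judged (in metres and radians):
On the way, in this order (a step that is already met when the one before it is completed fails the run):
1. every stopper that is present lies on the tray, let go (x of stopper0 in the frame of tray between -0.07 and 0.07 m and y of stopper0 in the frame of tray between -0.072 and 0.07 m and z of stopper0 in the frame of tray between 0 and 0.045 m and x of stopper1 in the frame of tray between -0.07 and 0.07 m and y of stopper1 in the frame of tray between -0.072 and 0.07 m and z of stopper1 in the frame of tray between 0 and 0.045 m and x of stopper2 in the frame of tray between -0.07 and 0.07 m and y of stopper2 in the frame of tray between -0.072 and 0.07 m and z of stopper2 in the frame of tray between 0 and 0.045 m and x of stopper3 in the frame of tray between -0.07 and 0.07 m and y of stopper3 in the frame of tray between -0.072 and 0.07 m and z of stopper3 in the frame of tray between 0 and 0.045 m and contact force between each of stopper0, stopper1, stopper2, stopper3 and the fingers below 0.05 N), for 0.2 s.
2. the tray is tipped by more than 30 degrees with its open edge over the mouth of the dry box (angle between tray's own z axis and vertical above 0.52 rad and x of tray_lip in the frame of drybox between -0.06 and 0.06 m and y of tray_lip in the frame of drybox between -0.07 and 0.07 m and height (world z) of tray_lip above 0.03 m), for 0.2 s.
3. every stopper is in the dry box and its lid is shut (x of stopper0 in the frame of drybox between -0.086 and 0.086 m and y of stopper0 in the frame of drybox between -0.071 and 0.071 m and z of stopper0 in the frame of drybox between 0 and 0.072 m and x of stopper1 in the frame of drybox between -0.086 and 0.086 m and y of stopper1 in the frame of drybox between -0.071 and 0.071 m and z of stopper1 in the frame of drybox between 0 and 0.072 m and x of stopper2 in the frame of drybox between -0.086 and 0.086 m and y of stopper2 in the frame of drybox between -0.071 and 0.071 m and z of stopper2 in the frame of drybox between 0 and 0.072 m and x of stopper3 in the frame of drybox between -0.086 and 0.086 m and y of stopper3 in the frame of drybox between -0.071 and 0.071 m and z of stopper3 in the frame of drybox between 0 and 0.072 m and value of joint lid below 0.04 rad), for 0.2 s.
4. the probe's tip passes seam point 0 within 9 mm and slower than 50 mm/s (distance between probe_tip and seam0 below 0.009 m and linear speed of probe below 0.05 m/s and value of joint lid below 0.05 rad), for 0.15 s.
5. the probe's tip passes seam point 1 within 9 mm and slower than 50 mm/s (distance between probe_tip and seam1 below 0.009 m and linear speed of probe below 0.05 m/s and value of joint lid below 0.05 rad), for 0.15 s.
6. the probe's tip passes seam point 2 within 9 mm and slower than 50 mm/s (distance between probe_tip and seam2 below 0.009 m and linear speed of probe below 0.05 m/s and value of joint lid below 0.05 rad), for 0.15 s.
7. the probe's tip passes seam point 3 within 9 mm and slower than 50 mm/s (distance between probe_tip and seam3 below 0.009 m and linear speed of probe below 0.05 m/s and value of joint lid below 0.05 rad), for 0.15 s.
8. the probe's tip passes seam point 4 within 9 mm and slower than 50 mm/s (distance between probe_tip and seam4 below 0.009 m and linear speed of probe below 0.05 m/s and value of joint lid below 0.05 rad), for 0.15 s.
9. the probe's tip passes seam point 5 within 9 mm and slower than 50 mm/s (distance between probe_tip and seam5 below 0.009 m and linear speed of probe below 0.05 m/s and value of joint lid below 0.05 rad), for 0.15 s.
10. the probe's tip passes seam point 6 within 9 mm and slower than 50 mm/s (distance between probe_tip and seam6 below 0.009 m and linear speed of probe below 0.05 m/s and value of joint lid below 0.05 rad), for 0.15 s.
At the end, for the whole second after the job is handed in: All stoppers that are present are inside the dry box (below its rim), its lid is shut (within 0.05 rad), the tray stands level on its mat, centred within 40 mm, and the probe lies level on its rest within 25 mm of its place, all at rest (x of stopper0 in the frame of drybox between -0.086 and 0.086 m and y of stopper0 in the frame of drybox between -0.071 and 0.071 m and z of stopper0 in the frame of drybox between 0 and 0.072 m and x of stopper1 in the frame of drybox between -0.086 and 0.086 m and y of stopper1 in the frame of drybox between -0.071 and 0.071 m and z of stopper1 in the frame of drybox between 0 and 0.072 m and x of stopper2 in the frame of drybox between -0.086 and 0.086 m and y of stopper2 in the frame of drybox between -0.071 and 0.071 m and z of stopper2 in the frame of drybox between 0 and 0.072 m and x of stopper3 in the frame of drybox between -0.086 and 0.086 m and y of stopper3 in the frame of drybox between -0.071 and 0.071 m and z of stopper3 in the frame of drybox between 0 and 0.072 m and value of joint lid below 0.05 rad and horizontal distance between tray and mat below 0.04 m and angle between tray's own z axis and vertical below 0.06 rad and height (world z) of tray below 0.012 m and linear speed of each of tray, probe below 0.02 m/s and distance between probe and rest_top below 0.025 m and angle between probe's own z axis and vertical below 0.1 rad); the robot touches nothing.
It fails at once if the beaker is shifted by more than 30 mm or tipped over (distance of beaker from where it was at the start of the episode above 0.03 m or angle between beaker's own z axis and vertical above 0.4 rad).
It fails at once if the rack is shifted by more than 30 mm or tipped over (distance of rack from where it was at the start of the episode above 0.03 m or angle between rack's own z axis and vertical above 0.4 rad).
It fails at once if the reagent is shifted by more than 30 mm or tipped over (distance of reagent from where it was at the start of the episode above 0.03 m or angle between reagent's own z axis and vertical above 0.4 rad).
It fails at once if the probe is pressed on the dry box or its lid with more than 20 N (contact force between probe and drybox above 20 N).
Of stopper0, stopper1, stopper2, stopper3 only 2 to 4 are there at a start; the rules pass over those that are not, and their reading is None.
At some moment in a run one of stopper0, stopper1, stopper2, stopper3 may be knocked a few centimetres aside while the robot is not near it.
It also fails if it takes over 210 s, if anything falls off the work surface, if the arm or the gripper's body presses on something with over 40 N, if the wrist force passes 120 N, or if a joint passes its speed limit or range.

## Working session

There is one attempt and no reset: what is moved stays moved. The work goes in short steps, Python scripts to look and compute and a shell command to move; the robot and the scene stay as the last step left them, time stands still between calls to the robot, and variables do not carry over. Pictures are saved under pics/ and viewed, and the job is handed in when it is done.

```bash
mkdir -p pics; ls; python3 - <<'E'
from station import r,capture
import cv2,numpy as np
s=r.sense()
for k,v in s.items(): print(k,np.round(v,3).tolist())
print(r.grip_point_offset)
for n in ["scene","top","wrist"]:
    c=capture(n); cv2.imwrite(f"pics/{n}0.png",c["img"]); print(n,c["fx"],c["cx"],c["cy"],c["dist_coeffs"]); print(np.round(c["world_from_camera"],3))
E
```

```text
pics
time_s 0.0
joints [-59.668, 22.092, 0.38, -0.029, -68.412, -14.818]
joint_velocities [-0.047, 0.074, -0.037, 0.038, -0.027, -0.018]
effort [0.001, -39.067, 18.741, 4.22, 0.011, -0.0]
tcp_pos [0.167, -0.602, 0.221]
ee_rot [[-0.964, -0.267, -0.001], [-0.267, 0.964, 0.002], [0.0, 0.002, -1.0]]
wrist_force [-0.006, 0.024, 0.619]
moment [0.082, -0.067, -0.031]
gripper_width 1.002
-0.0187
scene 425.50536856894917 280.8828948551809 210.08596376235016 [-0.02104948  0.          0.          0.          0.        ]
[[ 0.524  0.677 -0.517  1.18 ]
 [ 0.852 -0.41   0.326 -0.334]
 [ 0.009 -0.611 -0.792  0.968]
 [ 0.     0.     0.     1.   ]]
top 391.6690885427182 282.22420726831155 211.54329655966788 [-0.01409729  0.          0.          0.          0.        ]
[[-0.11  -0.966  0.235  0.422]
 [-0.994  0.105 -0.031  0.052]
 [ 0.005 -0.237 -0.972  0.915]
 [ 0.     0.     0.     1.   ]]
wrist 340.36613585432593 278.98910017386635 206.68151998464867 [-0.06105006  0.          0.          0.          0.        ]
[[-0.268  0.93   0.251  0.099]
 [ 0.963  0.258  0.072 -0.621]
 [ 0.002  0.261 -0.965  0.383]
 [ 0.     0.     0.     1.   ]]
```

View pics/scene0.png

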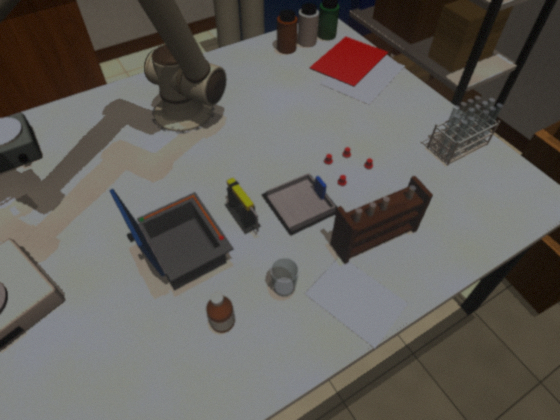

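View pics/top0.png

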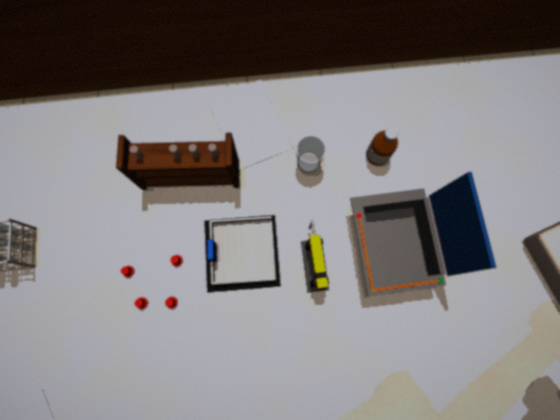

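View pics/wrist0.png

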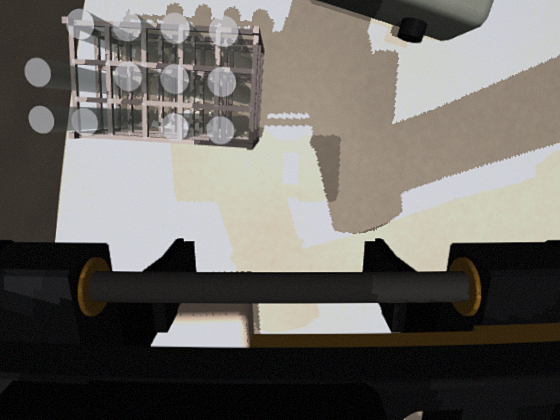

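The scene image shows four stoppers near (345,165), the tray at (300,203), the yellow probe at (240,195) and the box at (180,240). In the top view they are at about (150,280), (242,252), (317,260) and (400,240). Next I'll measure them.

```bash
cat > h.py <<'E'
from station import r,capture
import cv2,numpy as np
def ray(c,uv):
    K=np.array([[c["fx"],0,c["cx"]],[0,c["fy"],c["cy"]],[0,0,1.]])
    p=cv2.undistortPoints(np.array(uv,float).reshape(-1,1,2),K,np.array(c["dist_coeffs"])).reshape(-1,2)
    T=np.array(c["world_from_camera"]); d=np.c_[p,np.ones(len(p))]@T[:3,:3].T
    return T[:3,3],d
def plane(c,uv,z):
    o,d=ray(c,uv); return o+d*((z-o[2])/d[:,2])[:,None]
def proj(c,P):
    T=np.linalg.inv(np.array(c["world_from_camera"])); K=np.array([[c["fx"],0,c["cx"]],[0,c["fy"],c["cy"]],[0,0,1.]])
    return cv2.projectPoints(np.array(P,float).reshape(-1,1,3),cv2.Rodrigues(T[:3,:3])[0],T[:3,3],K,np.array(c["dist_coeffs"]))[0].reshape(-1,2)
def tri(c1,uv1,c2,uv2):
    o1,d1=ray(c1,[uv1]);o2,d2=ray(c2,[uv2]);d1=d1[0];d2=d2[0]
    A=np.c_[d1,-d2];s=np.linalg.lstsq(A,o2-o1,rcond=None)[0]
    a=o1+s[0]*d1;b=o2+s[1]*d2
    return (a+b)/2,np.linalg.norm(a-b)
def mask(c,name):
    h=cv2.cvtColor(c["img"],cv2.COLOR_BGR2HSV);H,S,V=cv2.split(h)
    d={"red":((H<5)|(H>172))&(S>150)&(V>80),"yellow":(H>22)&(H<34)&(S>150)&(V>90),"blue":(H>100)&(H<128)&(S>140)&(V>40),
       "orange":(H>=5)&(H<16)&(S>130)&(V>120),"green":(H>45)&(H<85)&(S>100)&(V>50)}
    return d[name].astype(np.uint8)
def blobs(m,amin=8):
    n,l,st,ce=cv2.connectedComponentsWithStats(m)
    return [(st[i,4],ce[i].round(1).tolist(),st[i,:4].tolist()) for i in range(1,n) if st[i,4]>=amin]
E
python3 - <<'E'
from h import *
for n in ["top","scene"]:
    c=capture(n)
    for k in ["red","yellow","blue","orange","green"]:
        print(n,k)
        for b in blobs(mask(c,k)): print("  ",b, plane(c,[b[1]],{"red":.016,"yellow":.107,"blue":.06,"orange":.083,"green":.084}[k])[0].round(3))
E
python3 - <<'E'
import cv2
im=cv2.imread('pics/top0.png')
cv2.imwrite('pics/topA.png',cv2.resize(im[180:310,190:510],None,fx=2.5,fy=2.5,interpolation=cv2.INTER_CUBIC))
im=cv2.imread('pics/scene0.png')
cv2.imwrite('pics/sceneA.png',cv2.resize(im[140:300,100:360],None,fx=3,fy=3,interpolation=cv2.INTER_CUBIC))
E
```

```text
top red
   (np.int32(19), [358.2, 215.2], [356, 213, 5, 5]) [ 0.611 -0.155  0.016]
   (np.int32(84), [175.9, 260.1], [171, 256, 11, 10]) [0.552 0.278 0.016]
   (np.int32(89), [127.1, 270.8], [121, 266, 13, 11]) [0.54  0.39  0.016]
   (np.int32(93), [170.9, 302.1], [166, 297, 11, 11]) [0.459 0.293 0.016]
   (np.int32(97), [140.8, 302.7], [135, 298, 12, 11]) [0.465 0.361 0.016]
top yellow
   (np.int32(409), [317.0, 253.6], [310, 235, 15, 38]) [ 0.521 -0.036  0.107]
   (np.int32(113), [321.7, 282.2], [316, 277, 12, 11]) [ 0.462 -0.038  0.107]
top blue
   (np.int32(468), [480.4, 219.8], [467, 173, 28, 94]) [ 0.562 -0.417  0.06 ]
   (np.int32(147), [210.1, 249.4], [207, 239, 8, 21]) [0.561 0.191 0.06 ]
top orange
   (np.int32(418), [384.1, 268.4], [358, 217, 79, 75]) [ 0.477 -0.176  0.083]
top green
   (np.int32(24), [440.5, 280.3], [438, 278, 6, 6]) [ 0.439 -0.29   0.084]
scene red
   (np.int32(1986), [349.1, 60.6], [311, 37, 77, 49]) [0.067 0.672 0.016]
   (np.int32(12), [347.2, 149.3], [346, 148, 4, 4]) [0.459 0.367 0.016]
   (np.int32(14), [328.5, 156.3], [327, 155, 4, 4]) [0.454 0.29
[... 242 characters left out ...]
[368.4, 166.0], [365, 165, 7, 3]) [0.551 0.379 0.016]
   (np.int32(16), [342.5, 177.5], [341, 176, 4, 4]) [0.548 0.282 0.016]
   (np.int32(15), [342.0, 182.7], [339, 181, 7, 4]) [0.564 0.268 0.016]
   (np.int32(14), [220.8, 237.4], [219, 236, 5, 4]) [ 0.553 -0.129  0.016]
scene yellow
   (np.int32(26), [230.7, 180.8], [228, 179, 7, 5]) [ 0.462 -0.043  0.107]
   (np.int32(184), [242.1, 195.7], [232, 185, 21, 23]) [ 0.524 -0.042  0.107]
scene blue
   (np.int32(34), [320.6, 181.9], [317, 177, 8, 11]) [0.559 0.19  0.06 ]
   (np.int32(164), [127.0, 219.6], [111, 190, 31, 56]) [ 0.403 -0.325  0.06 ]
scene orange
scene green
   (np.int32(10), [141.2, 219.0], [140, 218, 4, 3]) [ 0.44  -0.294  0.084]
```

View pics/topA.png

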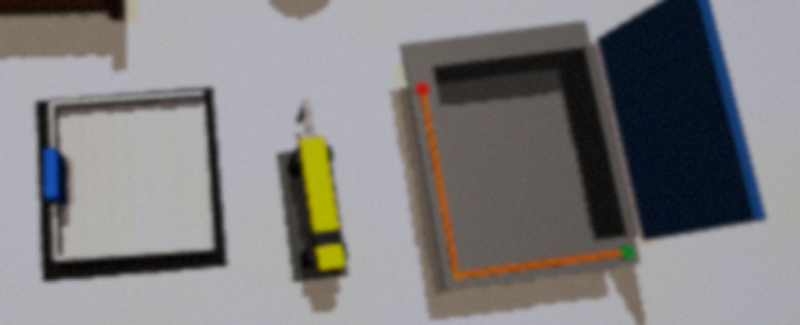

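View pics/sceneA.png

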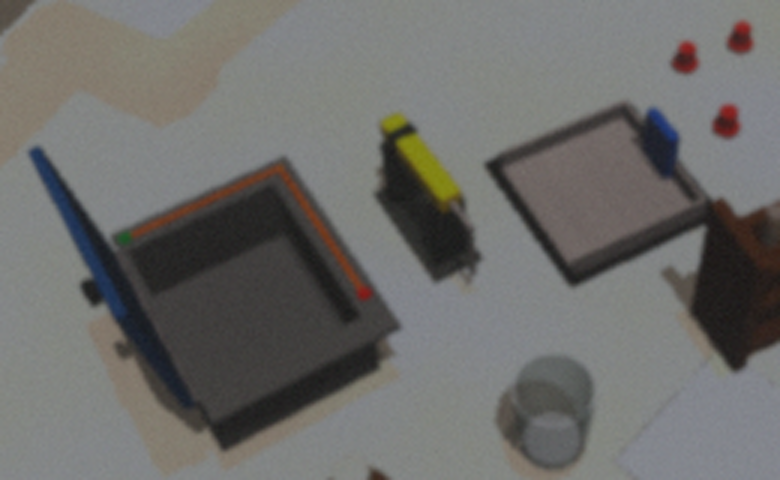

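```bash
python3 - <<'E'
from h import *
t=capture("top");s=capture("scene")
print("stoppers top z.013");
for b in blobs(mask(t,"red"),40): print(plane(t,[b[1]],.013)[0].round(4))
print("scene plug tops z.025 / bottoms z.006")
for b in blobs(mask(s,"red")):
    if b[0]<20: print(b[1],plane(s,[b[1]],.024)[0].round(4),plane(s,[b[1]],.005)[0].round(4))
# tray corners
print("tray rim", plane(t,[[205.2,221.2],[274.8,216],[279.6,286],[208,292]],.029).round(4).tolist())
print("tray floor edge", plane(t,[[274.8,216],[279.6,286]],.008).round(4).tolist())
# tab tri
print("tab",tri(t,[210.1,249.4],s,[320.6,181.9]))
# seam
g=tri(t,[440.5,280.3],s,[141.2,219.0]);print("green",g)
print("red",plane(t,[[358.2,215.2]],.084),"corner",plane(t,[[372.5,290.2]],.084))
rs=[(100+365/3),(140+293/3)];print("red tri",tri(t,[358.2,215.2],s,rs)); cs=[100+280/3,140+172/3]; print("corner tri",tri(t,[372.5,290.2],s,cs))
# yellow minAreaRect top
m=mask(t,"yellow"); pts=cv2.findNonZero(m); rc=cv2.minAreaRect(pts); bx=cv2.boxPoints(rc); print(rc); print("handle top",plane(t,bx,.107).round(4).tolist())
m=mask(s,"yellow"); print("scene yellow", [ (p,plane(s,[p],.107)[0].round(4).tolist()) for p in ([230.7,180.8],[242.1,195.7])])
E
```

```text
stoppers top z.013
[0.5524 0.2786 0.013 ]
[0.54   0.3909 0.013 ]
[0.4595 0.294  0.013 ]
[0.4652 0.3616 0.013 ]
scene plug tops z.025 / bottoms z.006
[347.1, 149.4] [0.4651 0.3604 0.024 ] [0.4507 0.3744 0.005 ]
[328.5, 156.3] [0.4597 0.2922 0.024 ] [0.4452 0.3048 0.005 ]
[346.6, 154.9] [0.4839 0.3443 0.024 ] [0.4699 0.358  0.005 ]
[369.3, 160.5] [0.5397 0.39   0.024 ] [0.5268 0.4045 0.005 ]
[328.3, 161.4] [0.4773 0.2788 0.024 ] [0.4632 0.2911 0.005 ]
[368.6, 166.1] [0.5572 0.373  0.024 ] [0.5447 0.3873 0.005 ]
[220.8, 237.2] [ 0.5579 -0.1305  0.024 ] [ 0.5454 -0.1264  0.005 ]
tray rim [[0.6328, 0.203, 0.029], [0.6277, 0.0416, 0.029], [0.4674, 0.0478, 0.029], [0.4716, 0.2071, 0.029]]
tray floor edge [[0.6325, 0.0414, 0.008], [0.4684, 0.0477, 0.008]]
tab (array([0.56023033, 0.1897507 , 0.0615946 ]), np.float64(0.0023288438586141352))
green (array([ 0.43848419, -0.29247136,  0.08061014]), np.float64(0.0025186541049308556))
red [[ 0.59699038 -0.1389327   0.084     ]] corner [[ 0.43469155 -0.14380862  0.084     ]]
red tri (array([ 0.59751257, -0.14063458,  0.07982295]), np.float64(0.0016394826704866177))
corner tri (array([ 0.43486639, -0.14628584,  0.07331977]), np.float64(7.300906632088206e-05))
((365.9898376464844, 279.39605712890625), (135.6266326904297, 48.554805755615234), 20.973493576049805)
handle top [[0.4766, 0.0172, 0.107], [0.5661, -0.03, 0.107], [0.4377, -0.275, 0.107], [0.3538, -0.2225, 0.107]]
scene yellow [([230.7, 180.8], [0.4622, -0.0432, 0.107]), ([242.1, 195.7], [0.524, -0.0417, 0.107])]
```

```bash
python3 -m crank '[{"delta_rot":[0,0,0.135],"linear":[0,0,-0.05],"gripper":50},{"delta_rot":[0,0,0.135],"linear":[0,0,-0.05],"gripper":50},{"delta_rot":[0,0,0],"linear":[0,0,-0.02],"gripper":50}]'; python3 - <<'E'
from h import *
np.set_printoptions(suppress=True)
t=capture("top")
print("rack base near", plane(t,[[145,188],[239,185]],0).round(3).tolist(), "top near",plane(t,[[119,165],[128,140],[230,135],[238,160]],.12).round(3).tolist())
print(r.sense()["ee_rot"])
E
```

```text
time_s: 0.72
tcp_pos: [0.1674, -0.6031, 0.3466]
ee_rot: [[-1.0, -0.0, 0.002], [-0.0, 1.0, -0.006], [-0.002, -0.006, -1.0]]
wrist_force: [0.3, -1.5, 0.4]
gripper_width: 0.748
rack base near [[0.738, 0.349, 0.0], [0.721, 0.12, 0.0]] top near [[0.755, 0.364, 0.12], [0.811, 0.344, 0.12], [0.799, 0.121, 0.12], [0.739, 0.109, 0.12]]
[[-0.99999552 -0.00081705  0.00287793]
 [-0.00084171  0.99996287 -0.0085759 ]
 [-0.00287082 -0.00857829 -0.99995908]]
```

```bash
python3 -m crank '[{"delta_rot":[0,0,0],"linear":[-0.0257,0.0588,0],"gripper":50},{"delta_rot":[0,0,0],"linear":[-0.0257,0.0588,0],"gripper":50},{"delta_rot":[0,0,0],"linear":[-0.0257,0.0588,0],"gripper":50},{"delta_rot":[0,0,0],"linear":[-0.0257,0.0588,0],"gripper":50},{"delta_rot":[0,0,0],"linear":[-0.0257,0.0588,0],"gripper":50},{"delta_rot":[0,0,0],"linear":[-0.0257,0.0588,0],"gripper":50},{"delta_rot":[0,0,0],"linear":[-0.0257,0.0588,0],"gripper":50},{"delta_rot":[0,0,0],"linear":[-0.0257,0.0588,0],"gripper":50}]'
```

```text
time_s: 1.78
tcp_pos: [0.367, -0.1419, 0.3421]
ee_rot: [[-1.0, -0.001, 0.0], [-0.001, 1.0, 0.0], [-0.0, 0.0, -1.0]]
wrist_force: [2.3, -0.9, 0.3]
gripper_width: 0.505
```

```bash
python3 -m crank '[{"delta_rot":[0,0,0],"linear":[-0.0257,0.0588,0],"gripper":50},{"delta_rot":[0,0,0],"linear":[-0.0257,0.0588,0],"gripper":50},{"delta_rot":[0,0,0],"linear":[-0.0257,0.0588,0],"gripper":50},{"delta_rot":[0,0,0],"linear":[-0.0257,0.0588,0.03],"gripper":50},{"delta_rot":[0,0,0],"linear":[-0.0257,0.0588,0.03],"gripper":50},{"delta_rot":[0,0,0],"linear":[-0.0257,0.0588,0.03],"gripper":50},{"delta_rot":[0,0,0],"linear":[-0.0257,0.0588,0.03],"gripper":50},{"delta_rot":[0,0,0],"linear":[0,0,0],"gripper":50}]'; python3 - <<'E'
from h import *
c=capture("wrist"); cv2.imwrite("pics/w1.png",c["img"]); 
for b in blobs(mask(c,"red"),20): print(b,plane(c,[b[1]],.013)[0].round(4))
t=capture("top")
for b in blobs(mask(t,"red"),20): print(b[1],plane(t,[b[1]],.013)[0].round(4))
print(r.sense()["tcp_pos"])
E
```

```text
time_s: 2.78
tcp_pos: [0.5318, 0.2377, 0.2314]
ee_rot: [[-1.0, -0.004, -0.007], [-0.003, 1.0, -0.004], [0.007, -0.004, -1.0]]
wrist_force: [-0.2, -1.3, -0.0]
gripper_width: 0.497
(np.int32(447), [331.7, 114.2], [320, 102, 24, 25]) [0.458  0.2942 0.013 ]
(np.int32(444), [392.3, 120.6], [379, 109, 27, 24]) [0.464  0.3609 0.013 ]
(np.int32(391), [412.1, 187.3], [399, 175, 26, 23]) [0.5381 0.3901 0.013 ]
(np.int32(370), [314.7, 197.1], [304, 186, 22, 23]) [0.5503 0.2784 0.013 ]
[358.2, 215.2] [ 0.6119 -0.1552  0.013 ]
[170.4, 302.5] [0.4585 0.2954 0.013 ]
[140.8, 302.7] [0.4652 0.3616 0.013 ]
[0.53215805 0.23555834 0.23530853]
```

Wrist view: stoppers at (332,114), (392,121), (412,187) and (315,197). All agree with the top view to about 2 mm.

```bash
python3 -m crank '[{"delta_rot":[0,0,0],"linear":[-0.019,0.043,0.03],"gripper":50},{"delta_rot":[0,0,0],"linear":[0,0,0.06],"gripper":50},{"delta_rot":[0,0,0],"linear":[0,0,0.06],"gripper":50},{"delta_rot":[0,0,0],"linear":[0,0,0.02],"gripper":50},{"delta_rot":[0,0,0],"linear":[0,0,0],"gripper":50},{"delta_rot":[0,0,0],"linear":[0,0,0],"gripper":50}]'
```

```text
time_s: 3.62
tcp_pos: [0.5527, 0.2787, 0.0691]
ee_rot: [[-1.0, -0.0, 0.003], [-0.0, 1.0, 0.002], [-0.003, 0.002, -1.0]]
wrist_force: [-0.2, -0.3, -0.1]
gripper_width: 0.502
```

```bash
python3 -m crank '[{"delta_rot":[0,0,0],"linear":[0.001,0,0.03],"gripper":50},{"delta_rot":[0,0,0],"linear":[0,0,0.029],"gripper":50},{"delta_rot":[0,0,0],"linear":[0,0,0],"gripper":50},{"delta_rot":[0,0,0],"linear":[0,0,0],"gripper":0},{"delta_rot":[0,0,0],"linear":[0,0,0],"gripper":0},{"delta_rot":[0,0,0],"linear":[0,0,0],"gripper":0},{"delta_rot":[0,0,0],"linear":[0,0,0],"gripper":0},{"delta_rot":[0,0,0],"linear":[0,0,0],"gripper":0}]'
```

```text
time_s: 4.62
tcp_pos: [0.551, 0.279, 0.0087]
ee_rot: [[-1.0, -0.001, 0.001], [-0.001, 1.0, 0.001], [-0.001, 0.001, -1.0]]
wrist_force: [-1.0, -0.5, 5.8]
gripper_width: 0.208
```

```bash
python3 -m crank '[{"delta_rot":[0,0,0],"linear":[0,0,-0.04],"gripper":0},{"delta_rot":[0,0,0],"linear":[0,0,-0.04],"gripper":0},{"delta_rot":[0,0,0],"linear":[-0.013,-0.043,0],"gripper":0},{"delta_rot":[0,0,0],"linear":[-0.013,-0.043,0],"gripper":0},{"delta_rot":[0,0,0],"linear":[-0.012,-0.043,0],"gripper":0},{"delta_rot":[0,0,0],"linear":[0,0,0],"gripper":0},{"delta_rot":[0,0,0],"linear":[0,0,0.04],"gripper":0},{"delta_rot":[0,0,0],"linear":[0,0,0.02],"gripper":0},{"delta_rot":[0,0,0],"linear":[0,0,0],"gripper":0}]'
```

```text
time_s: 5.75
tcp_pos: [0.5872, 0.1497, 0.0257]
ee_rot: [[-1.0, -0.001, -0.004], [-0.001, 1.0, -0.002], [0.004, -0.002, -1.0]]
wrist_force: [-0.1, 1.0, 0.0]
gripper_width: 0.209
```

```bash
python3 -m crank '[{"delta_rot":[0,0,0],"linear":[0,0,0.007],"gripper":0},{"delta_rot":[0,0,0],"linear":[0,0,0],"gripper":0},{"delta_rot":[0,0,0],"linear":[0,0,0],"gripper":42},{"delta_rot":[0,0,0],"linear":[0,0,0],"gripper":42},{"delta_rot":[0,0,0],"linear":[0,0,0],"gripper":42},{"delta_rot":[0,0,0],"linear":[0,0,-0.03],"gripper":42},{"delta_rot":[0,0,0],"linear":[0,0,-0.05],"gripper":50},{"delta_rot":[0,0,0],"linear":[0,0,0],"gripper":50}]'; python3 - <<'E'
from h import *
c=capture("wrist"); cv2.imwrite("pics/w2.png",c["img"]); 
t=capture("top");cv2.imwrite("pics/t2.png",t["img"])
for b in blobs(mask(t,"red"),20): print(b[1],plane(t,[b[1]],.013)[0].round(4))
print(r.sense()["tcp_pos"])
E
```

```text
time_s: 6.75
tcp_pos: [0.5916, 0.1509, 0.1055]
ee_rot: [[-1.0, -0.002, 0.009], [-0.002, 1.0, 0.004], [-0.009, 0.004, -1.0]]
wrist_force: [0.8, 0.0, -0.7]
gripper_width: 0.485
[228.8, 240.1] [0.5857 0.154  0.013 ]
[131.0, 271.8] [0.5367 0.3821 0.013 ]
[171.1, 302.0] [0.4594 0.2938 0.013 ]
[141.1, 302.7] [0.4652 0.3609 0.013 ]
[0.5886231  0.14970454 0.10128763]
```

View pics/w2.png

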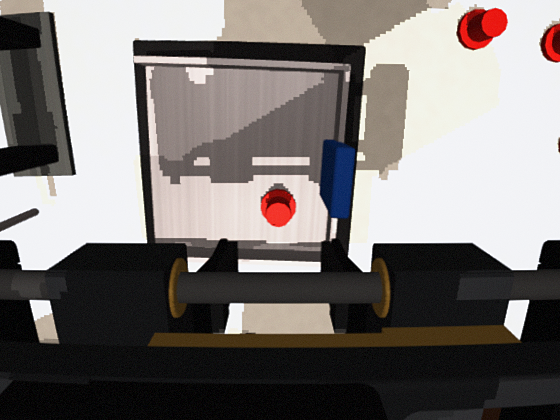

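The tray view shows the first stopper standing at (278,208), between the lips and clear of the blue tab at (340,180). Next stopper.

```bash
python3 -m crank '[{"delta_rot":[0,0,0],"linear":[0.0433,0.048,0],"gripper":50},{"delta_rot":[0,0,0],"linear":[0.0433,0.048,0],"gripper":50},{"delta_rot":[0,0,0],"linear":[0.0433,0.048,0],"gripper":50},{"delta_rot":[0,0,0],"linear":[0,0,0],"gripper":50},{"delta_rot":[0,0,0],"linear":[0,0,0],"gripper":50}]'
```

```text
time_s: 7.48
tcp_pos: [0.4624, 0.2884, 0.0997]
ee_rot: [[-1.0, -0.001, -0.001], [-0.001, 1.0, -0.002], [0.001, -0.002, -1.0]]
wrist_force: [1.1, -0.2, -0.2]
gripper_width: 0.501
```

```bash
python3 -m crank '[{"delta_rot":[0,0,0],"linear":[0.003,0.005,0.03],"gripper":50},{"delta_rot":[0,0,0],"linear":[0,0,0.03],"gripper":50},{"delta_rot":[0,0,0],"linear":[0,0,0.029],"gripper":50},{"delta_rot":[0,0,0],"linear":[0,0,0],"gripper":50},{"delta_rot":[0,0,0],"linear":[0,0,0],"gripper":0},{"delta_rot":[0,0,0],"linear":[0,0,0],"gripper":0},{"delta_rot":[0,0,0],"linear":[0,0,0],"gripper":0},{"delta_rot":[0,0,0],"linear":[0,0,0],"gripper":0},{"delta_rot":[0,0,0],"linear":[0,0,0],"gripper":0}]'
```

```text
time_s: 8.6
tcp_pos: [0.4603, 0.2941, 0.0126]
ee_rot: [[-1.0, -0.001, 0.001], [-0.001, 1.0, 0.001], [-0.001, 0.001, -1.0]]
wrist_force: [-0.6, -0.7, 5.1]
gripper_width: 0.204
```

```bash
python3 -m crank '[{"delta_rot":[0,0,0],"linear":[0,0,-0.04],"gripper":0},{"delta_rot":[0,0,0],"linear":[0,0,-0.04],"gripper":0},{"delta_rot":[0,0,0],"linear":[-0.022,-0.048,0],"gripper":0},{"delta_rot":[0,0,0],"linear":[-0.022,-0.048,0],"gripper":0},{"delta_rot":[0,0,0],"linear":[-0.021,-0.048,0],"gripper":0},{"delta_rot":[0,0,0],"linear":[0,0,0],"gripper":0},{"delta_rot":[0,0,0],"linear":[0,0,0.04],"gripper":0},{"delta_rot":[0,0,0],"linear":[0,0,0.02],"gripper":0},{"delta_rot":[0,0,0],"linear":[0,0,0],"gripper":0}]'
```

```text
time_s: 9.72
tcp_pos: [0.5236, 0.1497, 0.03]
ee_rot: [[-1.0, -0.001, -0.004], [-0.001, 1.0, -0.002], [0.004, -0.002, -1.0]]
wrist_force: [0.9, 0.7, 0.1]
gripper_width: 0.208
```

```bash
python3 -m crank '[{"delta_rot":[0,0,0],"linear":[0,0,0.008],"gripper":0},{"delta_rot":[0,0,0],"linear":[0,0,0],"gripper":0},{"delta_rot":[0,0,0],"linear":[0,0,0],"gripper":42},{"delta_rot":[0,0,0],"linear":[0,0,0],"gripper":42},{"delta_rot":[0,0,0],"linear":[0,0,0],"gripper":42},{"delta_rot":[0,0,0],"linear":[0,0,-0.03],"gripper":42},{"delta_rot":[0,0,0],"linear":[0,0,-0.05],"gripper":50},{"delta_rot":[0,0,0],"linear":[0,0,0],"gripper":50}]'; python3 - <<'E'
from h import *
c=capture("wrist"); cv2.imwrite("pics/w3.png",c["img"]); 
t=capture("top");cv2.imwrite("pics/t3.png",t["img"])
for b in blobs(mask(t,"red"),20): print(b[1],plane(t,[b[1]],.013)[0].round(4))
for b in blobs(mask(c,"red"),20): print(b[1],plane(c,[b[1]],.013)[0].round(4))
print(r.sense()["tcp_pos"])
E
```

```text
time_s: 10.72
tcp_pos: [0.5278, 0.1512, 0.108]
ee_rot: [[-1.0, -0.002, 0.008], [-0.001, 1.0, 0.004], [-0.009, 0.004, -1.0]]
wrist_force: [0.3, 0.7, -0.1]
gripper_width: 0.488
[543.5, 129.1] [0.4647 0.355  0.013 ]
[277.4, 202.8] [0.5237 0.151  0.013 ]
[551.0, 219.1] [0.5371 0.3771 0.013 ]
[277.3, 268.4] [0.5796 0.151  0.013 ]
[0.5249059  0.14979625 0.10404614]
```

View pics/w3.png

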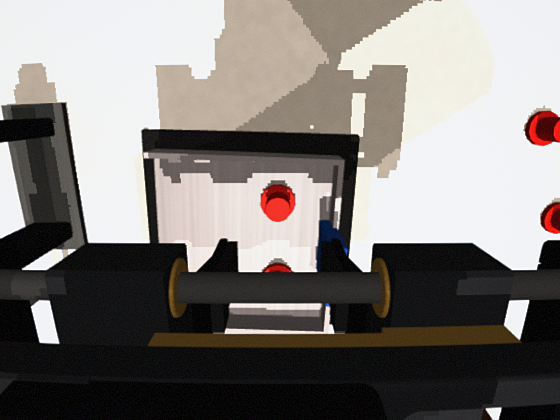

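Two stoppers are now in the tray, at (277,203) and (277,268). Third one next.

```bash
python3 -m crank '[{"delta_rot":[0,0,0],"linear":[0.015,0.053,0],"gripper":50},{"delta_rot":[0,0,0],"linear":[0.015,0.053,0],"gripper":50},{"delta_rot":[0,0,0],"linear":[0.015,0.053,0],"gripper":50},{"delta_rot":[0,0,0],"linear":[0.015,0.053,0],"gripper":50},{"delta_rot":[0,0,0],"linear":[0,0,0],"gripper":50},{"delta_rot":[0,0,0],"linear":[0,0,0],"gripper":50}]'; python3 - <<'E'
from h import *
c=capture("top")
for b in blobs(mask(c,"red"),20): print(b[1],plane(c,[b[1]],.013)[0].round(4))
c=capture("wrist")
for b in blobs(mask(c,"red"),20): print(b[1],plane(c,[b[1]],.013)[0].round(4))
print(r.sense()["tcp_pos"])
E
```

```text
time_s: 11.58
tcp_pos: [0.464, 0.3609, 0.1021]
ee_rot: [[-1.0, -0.001, -0.002], [-0.001, 1.0, -0.003], [0.002, -0.003, -1.0]]
wrist_force: [1.2, -0.3, 0.1]
gripper_width: 0.493
[229.6, 237.6] [0.5914 0.1517 0.013 ]
[231.9, 266.3] [0.5243 0.1517 0.013 ]
[127.2, 270.9] [0.5397 0.3907 0.013 ]
[281.4, 209.1] [0.4629 0.3627 0.013 ]
[30.2, 266.4] [0.513  0.1531 0.013 ]
[317.9, 308.0] [0.5485 0.3934 0.013 ]
[0.46474606 0.36022443 0.10280102]
```

```bash
python3 -m crank '[{"delta_rot":[0,0,0],"linear":[0,0.001,0.032],"gripper":50},{"delta_rot":[0,0,0],"linear":[0,0,0.032],"gripper":50},{"delta_rot":[0,0,0],"linear":[0,0,0.029],"gripper":50},{"delta_rot":[0,0,0],"linear":[0,0,0],"gripper":50},{"delta_rot":[0,0,0],"linear":[0,0,0],"gripper":0},{"delta_rot":[0,0,0],"linear":[0,0,0],"gripper":0},{"delta_rot":[0,0,0],"linear":[0,0,0],"gripper":0},{"delta_rot":[0,0,0],"linear":[0,0,0],"gripper":0},{"delta_rot":[0,0,0],"linear":[0,0,0],"gripper":0}]'
```

```text
time_s: 12.8
tcp_pos: [0.4652, 0.3632, 0.0117]
ee_rot: [[-1.0, -0.001, 0.001], [-0.001, 1.0, 0.001], [-0.001, 0.001, -1.0]]
wrist_force: [-0.8, -0.5, 5.3]
gripper_width: 0.208
```

```bash
python3 -m crank '[{"delta_rot":[0,0,0],"linear":[0,0,-0.045],"gripper":0},{"delta_rot":[0,0,0],"linear":[0,0,-0.045],"gripper":0},{"delta_rot":[0,0,0],"linear":[-0.012,-0.0556,0],"gripper":0},{"delta_rot":[0,0,0],"linear":[-0.012,-0.0556,0],"gripper":0},{"delta_rot":[0,0,0],"linear":[-0.012,-0.0556,0],"gripper":0},{"delta_rot":[0,0,0],"linear":[-0.012,-0.0556,0],"gripper":0},{"delta_rot":[0,0,0],"linear":[-0.012,-0.0556,0],"gripper":0},{"delta_rot":[0,0,0],"linear":[0,0,0],"gripper":0},{"delta_rot":[0,0,0],"linear":[0,0,0],"gripper":0}]'
```

```text
time_s: 13.92
tcp_pos: [0.525, 0.0847, 0.1005]
ee_rot: [[-1.0, -0.0, -0.0], [-0.0, 1.0, 0.0], [0.0, 0.0, -1.0]]
wrist_force: [0.1, -0.2, -0.5]
gripper_width: 0.209
```

```bash
python3 -m crank '[{"delta_rot":[0,0,0],"linear":[0,0,0.04],"gripper":0},{"delta_rot":[0,0,0],"linear":[0,0,0.03],"gripper":0},{"delta_rot":[0,0,0],"linear":[0,0,0.008],"gripper":0},{"delta_rot":[0,0,0],"linear":[0,0,0],"gripper":0},{"delta_rot":[0,0,0],"linear":[0,0,0],"gripper":42},{"delta_rot":[0,0,0],"linear":[0,0,0],"gripper":42},{"delta_rot":[0,0,0],"linear":[0,0,0],"gripper":42},{"delta_rot":[0,0,0],"linear":[0,0,-0.03],"gripper":42},{"delta_rot":[0,0,0],"linear":[0,0,-0.05],"gripper":50},{"delta_rot":[0,0,0],"linear":[0,0,0],"gripper":50}]'; python3 - <<'E'
from h import *
c=capture("top")
for b in blobs(mask(c,"red"),20): print(b[1],plane(c,[b[1]],.013)[0].round(4))
c=capture("wrist")
for b in blobs(mask(c,"red"),20): print(b[1],plane(c,[b[1]],.013)[0].round(4))
print(r.sense()["tcp_pos"])
E
```

```text
time_s: 15.18
tcp_pos: [0.528, 0.0858, 0.107]
ee_rot: [[-1.0, -0.001, 0.009], [-0.001, 1.0, 0.004], [-0.009, 0.004, -1.0]]
wrist_force: [0.1, 0.1, 0.1]
gripper_width: 0.492
[364.1, 207.2] [0.5243 0.152  0.013 ]
[279.7, 208.9] [0.5257 0.0866 0.013 ]
[0.52503849 0.08479129 0.10322762]
```

```bash
python3 -m crank '[{"delta_rot":[0,0,0],"linear":[-0.0025,0.051,0],"gripper":50},{"delta_rot":[0,0,0],"linear":[-0.0025,0.051,0],"gripper":50},{"delta_rot":[0,0,0],"linear":[-0.0025,0.051,0],"gripper":50},{"delta_rot":[0,0,0],"linear":[-0.0025,0.051,0],"gripper":50},{"delta_rot":[0,0,0],"linear":[-0.0025,0.051,0],"gripper":50},{"delta_rot":[0,0,0],"linear":[-0.0025,0.051,0],"gripper":50},{"delta_rot":[0,0,0],"linear":[0,0,0],"gripper":50},{"delta_rot":[0,0,0],"linear":[0,0,0],"gripper":50}]'; python3 - <<'E'
from h import *
c=capture("top");cv2.imwrite("pics/t4.png",c["img"])
for b in blobs(mask(c,"red"),20): print(b[1],plane(c,[b[1]],.013)[0].round(4))
c=capture("wrist")
for b in blobs(mask(c,"red"),20): print(b[1],plane(c,[b[1]],.013)[0].round(4))
print(r.sense()["tcp_pos"])
E
```

```text
time_s: 16.27
tcp_pos: [0.5389, 0.3898, 0.1008]
ee_rot: [[-1.0, -0.001, -0.003], [-0.001, 1.0, -0.003], [0.003, -0.003, -1.0]]
wrist_force: [-0.2, -1.3, -0.2]
gripper_width: 0.499
[229.6, 237.7] [0.5911 0.1517 0.013 ]
[259.6, 262.4] [0.5263 0.0877 0.013 ]
[231.9, 266.2] [0.5245 0.1516 0.013 ]
[281.7, 209.6] [0.5378 0.3919 0.013 ]
[0.53953377 0.38919918 0.1018596 ]
```

```bash
python3 -m crank '[{"delta_rot":[0,0,0],"linear":[0,0.001,0.032],"gripper":50},{"delta_rot":[0,0,0],"linear":[0,0,0.032],"gripper":50},{"delta_rot":[0,0,0],"linear":[0,0,0.027],"gripper":50},{"delta_rot":[0,0,0],"linear":[0,0,0],"gripper":50},{"delta_rot":[0,0,0],"linear":[0,0,0],"gripper":0},{"delta_rot":[0,0,0],"linear":[0,0,0],"gripper":0},{"delta_rot":[0,0,0],"linear":[0,0,0],"gripper":0},{"delta_rot":[0,0,0],"linear":[0,0,0],"gripper":0},{"delta_rot":[0,0,0],"linear":[0,0,0],"gripper":0}]'
```

```text
time_s: 17.5
tcp_pos: [0.5402, 0.3922, 0.0127]
ee_rot: [[-1.0, -0.001, 0.001], [-0.001, 1.0, 0.001], [-0.001, 0.001, -1.0]]
wrist_force: [-0.7, -0.1, 5.1]
gripper_width: 0.21
```

```bash
python3 -m crank '[{"delta_rot":[0,0,0],"linear":[0,0,-0.045],"gripper":0},{"delta_rot":[0,0,0],"linear":[0,0,-0.045],"gripper":0},{"delta_rot":[0,0,0],"linear":[-0.0082,-0.0512,0],"gripper":0},{"delta_rot":[0,0,0],"linear":[-0.0082,-0.0512,0],"gripper":0},{"delta_rot":[0,0,0],"linear":[-0.0082,-0.0512,0],"gripper":0},{"delta_rot":[0,0,0],"linear":[-0.0082,-0.0512,0],"gripper":0},{"delta_rot":[0,0,0],"linear":[-0.0082,-0.0512,0],"gripper":0},{"delta_rot":[0,0,0],"linear":[-0.0082,-0.0512,0],"gripper":0},{"delta_rot":[0,0,0],"linear":[0,0,0],"gripper":0},{"delta_rot":[0,0,0],"linear":[0,0,0],"gripper":0}]'
```

```text
time_s: 18.75
tcp_pos: [0.5892, 0.0846, 0.1014]
ee_rot: [[-1.0, -0.0, -0.0], [-0.0, 1.0, 0.0], [0.0, 0.0, -1.0]]
wrist_force: [0.7, 0.4, 0.8]
gripper_width: 0.202
```

```bash
python3 -m crank '[{"delta_rot":[0,0,0],"linear":[0,0,0.04],"gripper":0},{"delta_rot":[0,0,0],"linear":[0,0,0.03],"gripper":0},{"delta_rot":[0,0,0],"linear":[0,0,0.008],"gripper":0},{"delta_rot":[0,0,0],"linear":[0,0,0],"gripper":0},{"delta_rot":[0,0,0],"linear":[0,0,0],"gripper":42},{"delta_rot":[0,0,0],"linear":[0,0,0],"gripper":42},{"delta_rot":[0,0,0],"linear":[0,0,0],"gripper":42},{"delta_rot":[0,0,0],"linear":[0,0,-0.03],"gripper":42},{"delta_rot":[0,0,0],"linear":[0.03,0,-0.05],"gripper":50},{"delta_rot":[0,0,0],"linear":[0.06,0,-0.06],"gripper":50}]'; python3 - <<'E'
from h import *
c=capture("top");cv2.imwrite("pics/t5.png",c["img"])
for b in blobs(mask(c,"red"),20): print(b[1],plane(c,[b[1]],.013)[0].round(4))
c=capture("wrist");cv2.imwrite("pics/w5.png",c["img"])
for b in blobs(mask(c,"red"),20): print(b[1],plane(c,[b[1]],.013)[0].round(4))
print(r.sense()["tcp_pos"])
E
```

```text
time_s: 20.0
tcp_pos: [0.5154, 0.0846, 0.1495]
ee_rot: [[-1.0, -0.0, 0.001], [-0.0, 1.0, 0.0], [-0.001, 0.0, -1.0]]
wrist_force: [-0.7, 1.7, 0.1]
gripper_width: 0.488
[350.3, 206.3] [0.5239 0.1517 0.013 ]
[280.2, 207.9] [0.5255 0.0867 0.013 ]
[279.8, 264.1] [0.5822 0.0865 0.013 ]
[354.3, 262.0] [0.5801 0.159  0.013 ]
[280.6, 269.3] [0.5878 0.0873 0.013 ]
[0.51451667 0.08498187 0.15357054]
```

View pics/w5.png

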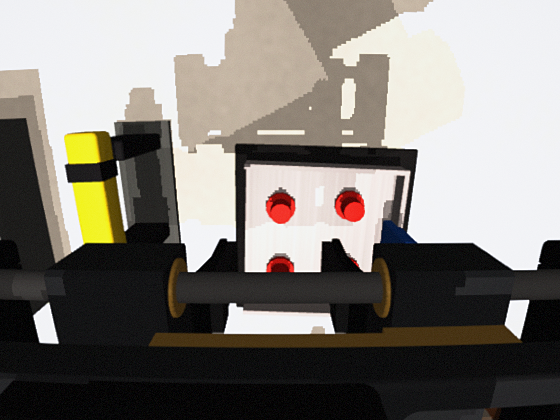

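View pics/t5.png

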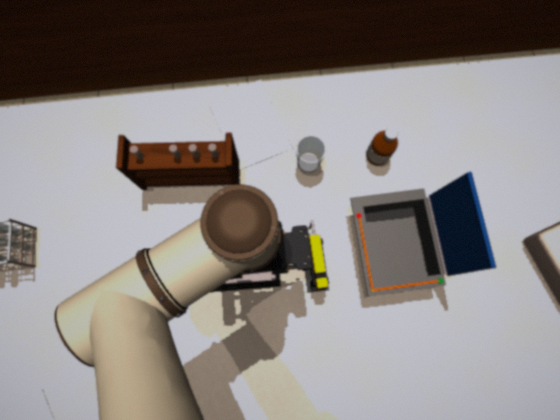

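Four stoppers stand on the tray: two are clear at (280,208) and (350,206), and two are partly hidden at (280,269) and (354,262). The box mouth in the top view is unchanged. Next I'll measure the tab from the wrist camera.

```bash
python3 -m crank '[{"delta_rot":[0,0,0],"linear":[0.02,0.03,-0.04],"gripper":50},{"delta_rot":[0,0,0],"linear":[0.02,0.04,-0.04],"gripper":50},{"delta_rot":[0,0,0],"linear":[0.02,0.03,-0.04],"gripper":50},{"delta_rot":[0,0,0],"linear":[0,0,0],"gripper":60},{"delta_rot":[0,0,0],"linear":[0,0,0],"gripper":60}]'; python3 - <<'E'
from h import *
c=capture("wrist");cv2.imwrite("pics/w6.png",c["img"])
for b in blobs(mask(c,"red"),20): print(b[1],plane(c,[b[1]],.017)[0].round(4))
for b in blobs(mask(c,"blue"),20): print(b,plane(c,[b[1]],.06)[0].round(4))
m=mask(c,"blue");n,l,st,ce=cv2.connectedComponentsWithStats(m);i=1+np.argmax(st[1:,4]);bx=cv2.boxPoints(cv2.minAreaRect(cv2.findNonZero((l==i).astype(np.uint8))));print(bx,plane(c,bx,.068))
print(r.sense()["tcp_pos"])
E
```

```text
time_s: 20.72
tcp_pos: [0.4546, 0.1844, 0.2671]
ee_rot: [[-1.0, -0.001, -0.001], [-0.001, 1.0, -0.0], [0.001, -0.0, -1.0]]
wrist_force: [0.4, -0.0, -0.4]
gripper_width: 0.583
[252.4, 227.7] [0.5224 0.1512 0.017 ]
[202.3, 229.6] [0.5251 0.0869 0.017 ]
[253.7, 268.3] [0.5788 0.1518 0.017 ]
(np.int32(311), [283.4, 257.2], [278, 238, 12, 35]) [0.5442 0.1903 0.06  ]
[[277.5787  271.89847]
 [280.01523 237.7868 ]
 [290.533   238.53809]
 [288.09647 272.64975]] [[0.55912991 0.18349433 0.068     ]
 [0.5170552  0.18620273 0.068     ]
 [0.51793273 0.19804986 0.068     ]
 [0.56006445 0.19569991 0.068     ]]
[0.45459919 0.18388268 0.266571  ]
```

View pics/w6.png

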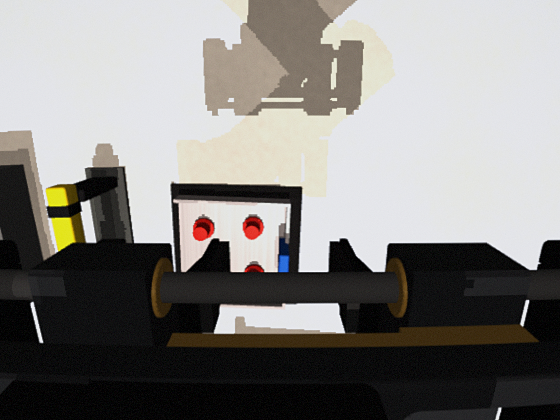

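The tab top runs roughly (284,238) to (283,272), which gives y≈0.190. The top view puts its centre at x≈0.558 and its yaw at about -2°. I'll align to that and come down on it.

```bash
python3 -m crank '[{"delta_rot":[0,0,0.035],"linear":[0,0,0.03],"gripper":38},{"delta_rot":[0,0,0],"linear":[-0.0515,0.0048,0.05],"gripper":38},{"delta_rot":[0,0,0],"linear":[-0.0515,0.0048,0.05],"gripper":38},{"delta_rot":[0,0,0],"linear":[0,0,0.02],"gripper":38},{"delta_rot":[0,0,0],"linear":[0,0,0],"gripper":38},{"delta_rot":[0,0,0],"linear":[0,0,0],"gripper":38}]'; python3 - <<'E'
from h import *
c=capture("wrist");cv2.imwrite("pics/w7.png",c["img"])
c=capture("scene");cv2.imwrite("pics/s7.png",cv2.resize(c["img"][60:260,200:440],None,fx=3,fy=3,interpolation=cv2.INTER_CUBIC))
print(r.sense()["tcp_pos"],r.sense()["ee_rot"])
E
```

```text
time_s: 21.52
tcp_pos: [0.5451, 0.1893, 0.1314]
ee_rot: [[-0.999, 0.035, 0.0], [0.035, 0.999, -0.0], [-0.0, -0.0, -1.0]]
wrist_force: [0.4, -0.3, -0.0]
gripper_width: 0.381
[0.54515094 0.18994436 0.13245244] [[-0.99941682  0.03407603  0.00219986]
 [ 0.03407888  0.99941834  0.00127112]
 [-0.00215526  0.00134534 -0.99999677]]
```

View pics/w7.png

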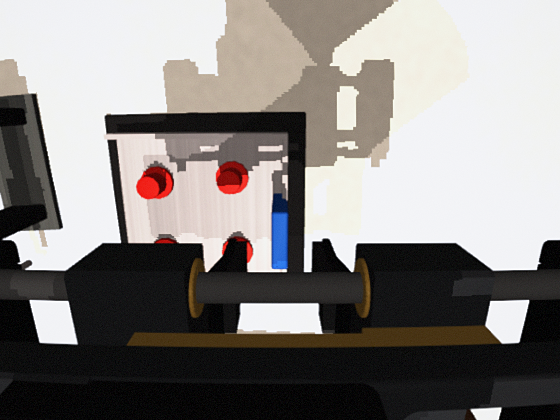

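View pics/s7.png

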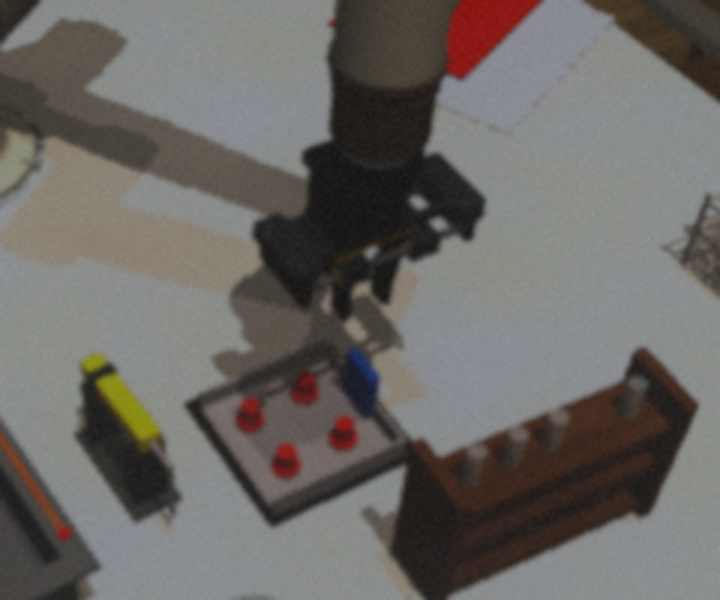

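```bash
python3 - <<'E'
from h import *
c=capture("wrist")
m=mask(c,"blue");n,l,st,ce=cv2.connectedComponentsWithStats(m);i=1+np.argmax(st[1:,4]);print(st[i],ce[i])
# top-face: brighter blue
b=c["img"][:,:,0].astype(int)
sel=(l==i); print([(y,np.where(sel[y])[0][[0,-1]].tolist(),b[y][sel[y]].mean().round()) for y in range(st[i,1],st[i,1]+st[i,3],6)])
print(plane(c,[[272.5,210],[288,210],[272.5,268.5],[288,268.5]],.068).round(4))
E
```

```text
[ 271  193   17   75 1151] [278.62033015 231.73414422]
[(193, [274, 280], np.float64(65.0)), (199, [273, 284], np.float64(61.0)), (205, [272, 286], np.float64(61.0)), (211, [271, 286], np.float64(104.0)), (217, [271, 287], np.float64(198.0)), (223, [271, 287], np.float64(197.0)), (229, [271, 287], np.float64(196.0)), (235, [271, 286], np.float64(206.0)), (241, [271, 286], np.float64(204.0)), (247, [271, 286], np.float64(204.0)), (253, [271, 286], np.float64(204.0)), (259, [271, 286], np.float64(203.0)), (265, [271, 286], np.float64(226.0))]
[[0.5375 0.1865 0.068 ]
 [0.5379 0.1971 0.068 ]
 [0.5815 0.1848 0.068 ]
 [0.5819 0.196  0.068 ]]
```

```bash
python3 -m crank '[{"delta_rot":[0,0,0],"linear":[-0.0145,0.0015,0.02],"gripper":38},{"delta_rot":[0,0,0],"linear":[0,0,0.04],"gripper":38},{"delta_rot":[0,0,0],"linear":[0,0,0.036],"gripper":38},{"delta_rot":[0,0,0],"linear":[0,0,0],"gripper":38},{"delta_rot":[0,0,0],"linear":[0,0,0],"gripper":0},{"delta_rot":[0,0,0],"linear":[0,0,0],"gripper":0},{"delta_rot":[0,0,0],"linear":[0,0,0],"gripper":0},{"delta_rot":[0,0,0],"linear":[0,0,0],"gripper":0},{"delta_rot":[0,0,0],"linear":[0,0,0],"gripper":0}]'
```

```text
time_s: 22.8
tcp_pos: [0.5599, 0.191, 0.0366]
ee_rot: [[-0.999, 0.034, 0.002], [0.034, 0.999, 0.001], [-0.002, 0.001, -1.0]]
wrist_force: [-1.3, -0.9, 5.7]
gripper_width: 0.137
```

The grip on the tab reads 11.9 mm against the 12 mm given. Lifting.

```bash
python3 -m crank '[{"delta_rot":[0,0,0],"linear":[0,0,-0.01],"gripper":0},{"delta_rot":[0,0,0],"linear":[0,0,-0.02],"gripper":0},{"delta_rot":[0,0,0],"linear":[0,0,-0.03],"gripper":0},{"delta_rot":[0,0,0],"linear":[0,0,-0.04],"gripper":0},{"delta_rot":[0,0,0],"linear":[0,0,-0.04],"gripper":0},{"delta_rot":[0,0,0],"linear":[0,0,-0.03],"gripper":0},{"delta_rot":[0,0,0],"linear":[0,0,-0.02],"gripper":0},{"delta_rot":[0,0,0],"linear":[0,0,0],"gripper":0}]'; python3 - <<'E'
from h import *
c=capture("scene");cv2.imwrite("pics/s8.png",cv2.resize(c["img"][60:260,200:440],None,fx=3,fy=3,interpolation=cv2.INTER_CUBIC))
print(r.sense()["tcp_pos"],r.sense()["ee_rot"])
E
```

```text
time_s: 23.8
tcp_pos: [0.5597, 0.1913, 0.2264]
ee_rot: [[-0.999, 0.034, 0.003], [0.034, 0.999, 0.002], [-0.003, 0.003, -1.0]]
wrist_force: [0.6, 0.7, -2.7]
gripper_width: 0.134
[0.55883535 0.19095021 0.22475929] [[-9.99401746e-01  3.45837785e-02 -3.36521239e-04]
 [ 3.45833857e-02  9.99401199e-01  1.11060536e-03]
 [ 3.74728660e-04  1.09830289e-03 -9.99999327e-01]]
```

View pics/s8.png

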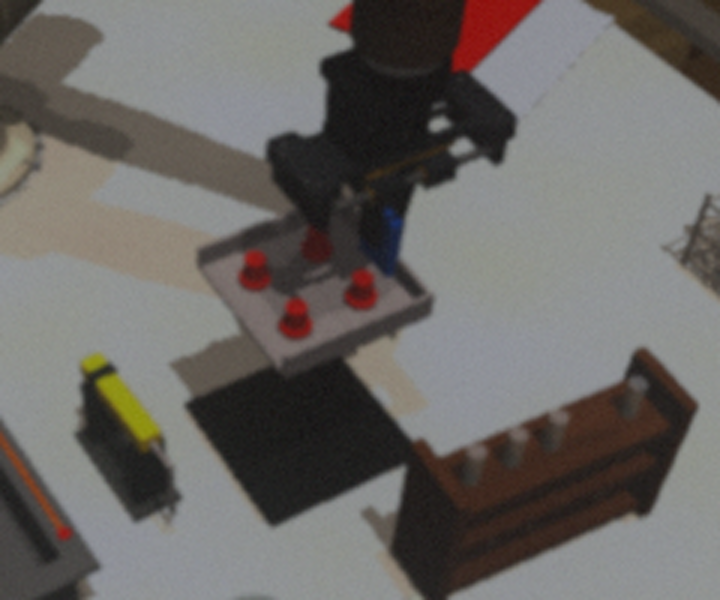

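The tray hangs level with all four stoppers upright and the mat is bare beneath it. Moving to the box.

```bash
python3 -m crank '[{"delta_rot":[0,0,0],"linear":[0,-0.01,0],"gripper":0},{"delta_rot":[0,0,0],"linear":[0.001,-0.02,0],"gripper":0},{"delta_rot":[0,0,0],"linear":[0.002,-0.035,0],"gripper":0},{"delta_rot":[0,0,0],"linear":[0.002,-0.04,0],"gripper":0},{"delta_rot":[0,0,0],"linear":[0.002,-0.04,0],"gripper":0},{"delta_rot":[0,0,0],"linear":[0.002,-0.04,0],"gripper":0},{"delta_rot":[0,0,0],"linear":[0.002,-0.03,0],"gripper":0},{"delta_rot":[0,0,0],"linear":[0.001,-0.015,0],"gripper":0},{"delta_rot":[0,0,0],"linear":[0,-0.0086,0],"gripper":0},{"delta_rot":[0,0,0],"linear":[0,0,0],"gripper":0}]'; python3 - <<'E'
from h import *
c=capture("scene")
f=lambda x,y:[200+x/3,60+y/3]
print("mat",plane(c,[f(187,405),f(410,463),f(273,525)],.004).round(4))
cv2.imwrite("pics/s9.png",cv2.resize(c["img"][60:290,80:360],None,fx=2.8,fy=2.6))
c=capture("top");cv2.imwrite("pics/t9.png",c["img"])
print(r.sense()["tcp_pos"],r.sense()["ee_rot"])
E
```

```text
time_s: 25.1
tcp_pos: [0.5391, -0.0474, 0.2248]
ee_rot: [[-0.999, 0.035, -0.0], [0.035, 0.999, 0.0], [0.0, 0.0, -1.0]]
wrist_force: [0.5, 0.6, -2.4]
gripper_width: 0.136
mat [[0.474  0.0455 0.004 ]
 [0.6453 0.1906 0.004 ]
 [0.6378 0.0414 0.004 ]]
[ 0.53927116 -0.04669013  0.22487448] [[-9.99438168e-01  3.35163595e-02 -4.28447185e-05]
 [ 3.35163516e-02  9.99438154e-01  1.75013068e-04]
 [ 4.86864472e-05  1.73478742e-04 -9.99999984e-01]]
```

View pics/s9.png

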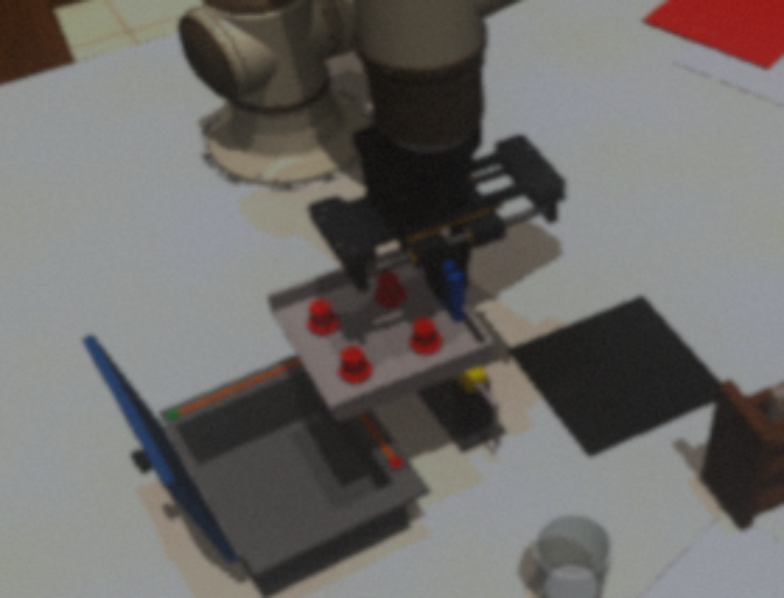

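View pics/t9.png

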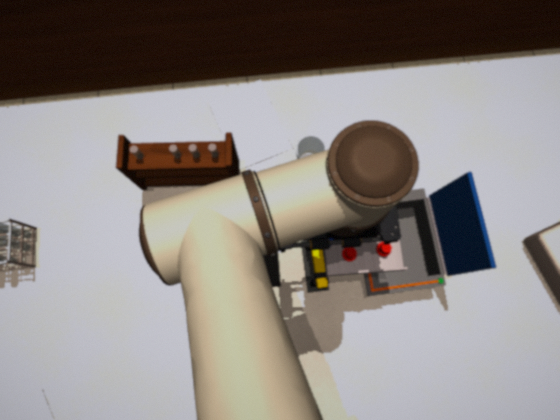

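```bash
python3 -m crank '[{"delta_rot":[-0.05,0,0],"linear":[0,-0.0055,-0.001],"gripper":0},{"delta_rot":[-0.1,0,0],"linear":[0,-0.0055,-0.001],"gripper":0},{"delta_rot":[-0.1,0,0],"linear":[0,-0.0055,-0.003],"gripper":0},{"delta_rot":[-0.1,0,0],"linear":[0,-0.0055,-0.004],"gripper":0},{"delta_rot":[-0.05,0,0],"linear":[0,0,0],"gripper":0},{"delta_rot":[0,0,0],"linear":[0,0,0],"gripper":0}]'; cat > lip.py <<'E'
from h import *
s=r.sense();R=np.array(s["ee_rot"]);p=np.array(s["tcp_pos"])
# tray axes: x=-tool x, y=tool y, z=-tool z ; lip rel TCP: y -.137, z -.0286
lip=p-.137*R[:,1]+.0286*R[:,2]
a=np.radians(1.6);B=np.array([[np.cos(a),np.sin(a)],[-np.sin(a),np.cos(a)]])
print("tcp",p.round(4),"lip",lip.round(4),"in box",(B@(lip[:2]-[.534,-.224])).round(4),"tilt",np.degrees(np.arccos(-R[2,2])).round(1))
E
python3 lip.py;python3 - <<'E'
from h import *
c=capture("scene")
cv2.imwrite("pics/s10.png",cv2.resize(c["img"][60:290,80:360],None,fx=2.8,fy=2.6))
E
```

```text
time_s: 25.95
tcp_pos: [0.5386, -0.0709, 0.2309]
ee_rot: [[-0.999, 0.032, 0.013], [0.035, 0.921, 0.388], [0.001, 0.389, -0.921]]
wrist_force: [0.1, 1.4, -2.1]
gripper_width: 0.135
tcp [ 0.5386 -0.0709  0.2309] lip [ 0.5345 -0.186   0.1513] in box [0.0016 0.038 ] tilt 22.9
```

View pics/s10.png

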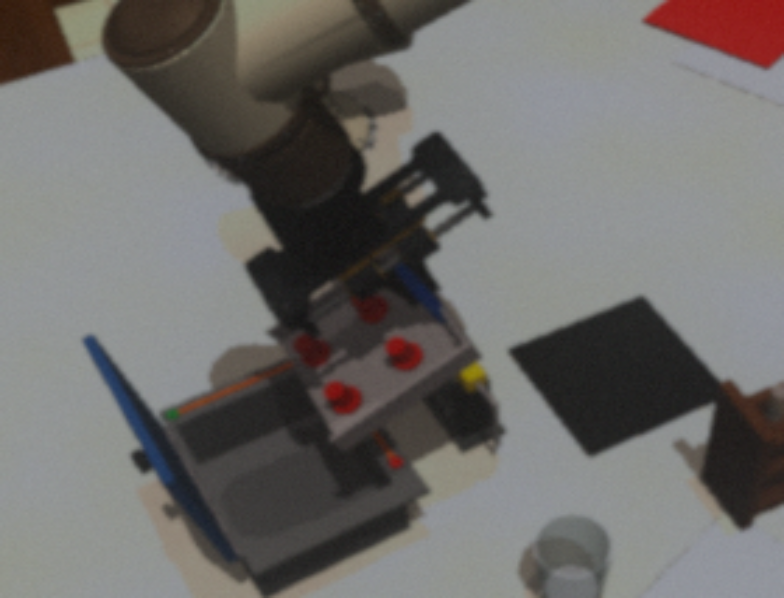

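At 23° the stoppers still stand on the tray and its lip is over the mouth. Tipping further.

```bash
python3 -m crank '[{"delta_rot":[-0.0625,0,0],"linear":[0,-0.0032,-0.0062],"gripper":0},{"delta_rot":[-0.0625,0,0],"linear":[0,-0.0032,-0.0062],"gripper":0},{"delta_rot":[-0.0625,0,0],"linear":[0,-0.0032,-0.0062],"gripper":0},{"delta_rot":[-0.0625,0,0],"linear":[0,-0.0032,-0.0062],"gripper":0},{"delta_rot":[-0.0625,0,0],"linear":[0,-0.0032,-0.0062],"gripper":0},{"delta_rot":[-0.0625,0,0],"linear":[0,-0.0032,-0.0062],"gripper":0},{"delta_rot":[-0.0625,0,0],"linear":[0,-0.0032,-0.0062],"gripper":0},{"delta_rot":[-0.0625,0,0],"linear":[0,-0.0032,-0.0062],"gripper":0},{"delta_rot":[0,0,0],"linear":[0,0,0],"gripper":0},{"delta_rot":[0,0,0],"linear":[0,0,0],"gripper":0}]'; python3 lip.py;python3 - <<'E'
from h import *
c=capture("scene")
cv2.imwrite("pics/s11.png",cv2.resize(c["img"][60:290,80:360],None,fx=2.8,fy=2.6))
E
```

```text
time_s: 27.25
tcp_pos: [0.5369, -0.1189, 0.2569]
ee_rot: [[-0.999, 0.02, 0.026], [0.033, 0.623, 0.782], [-0.0, 0.782, -0.623]]
wrist_force: [-0.1, -0.8, -2.3]
gripper_width: 0.137
tcp [ 0.5369 -0.1189  0.2569] lip [ 0.5348 -0.1818  0.1319] in box [0.002  0.0421] tilt 51.5
```

View pics/s11.png

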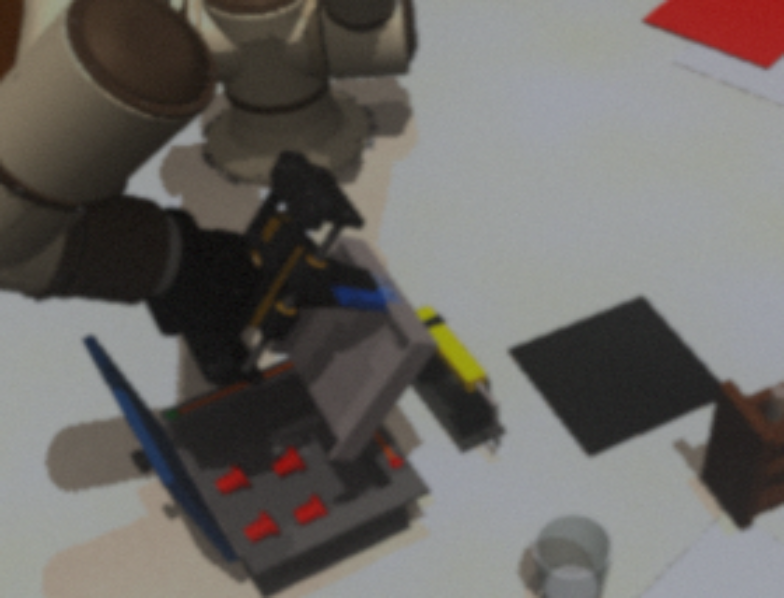

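All four stoppers lie on the box floor, around (232,480), (290,460), (262,525) and (312,508), and the tray is empty. Levelling it and returning it to the mat.

```bash
python3 -m crank '[{"delta_rot":[0.06,0,0],"linear":[0,0.003,0.006],"gripper":0},{"delta_rot":[0.125,0,0],"linear":[0,0.0064,0.0124],"gripper":0},{"delta_rot":[0.125,0,0],"linear":[0,0.0064,0.0124],"gripper":0},{"delta_rot":[0.125,0,0],"linear":[0,0.0064,0.0124],"gripper":0},{"delta_rot":[0.125,0,0],"linear":[0,0.0064,0.0124],"gripper":0},{"delta_rot":[0.125,0,0],"linear":[0,0.0055,0.003],"gripper":0},{"delta_rot":[0.125,0,0],"linear":[0,0.0055,0.001],"gripper":0},{"delta_rot":[0.09,0,0],"linear":[0,0.0055,0.001],"gripper":0},{"delta_rot":[0,0,0],"linear":[0,0,0],"gripper":0},{"delta_rot":[0,0,0],"linear":[0,0,0],"gripper":0}]'; python3 lip.py
```

```text
time_s: 28.55
tcp_pos: [0.5391, -0.0451, 0.2308]
ee_rot: [[-0.999, 0.033, 0.001], [0.033, 0.999, 0.001], [-0.001, 0.001, -1.0]]
wrist_force: [0.9, -0.1, -2.6]
gripper_width: 0.134
tcp [ 0.5391 -0.0451  0.2308] lip [ 0.5345 -0.182   0.202 ] in box [0.0017 0.042 ] tilt 0.1
```

```bash
python3 -m crank '[{"delta_rot":[0,0,0],"linear":[-0.0016,0.015,0],"gripper":0},{"delta_rot":[0,0,0],"linear":[-0.0016,0.035,0],"gripper":0},{"delta_rot":[0,0,0],"linear":[-0.0016,0.045,0],"gripper":0},{"delta_rot":[0,0,0],"linear":[-0.0016,0.045,0],"gripper":0},{"delta_rot":[0,0,0],"linear":[-0.0016,0.045,0],"gripper":0},{"delta_rot":[0,0,0],"linear":[-0.0016,0.03,0],"gripper":0},{"delta_rot":[0,0,0],"linear":[-0.0016,0.015,0],"gripper":0},{"delta_rot":[0,0,0],"linear":[-0.0016,0.0067,0],"gripper":0},{"delta_rot":[0,0,0],"linear":[0,0,0],"gripper":0}]'
```

```text
time_s: 29.68
tcp_pos: [0.5602, 0.19, 0.2303]
ee_rot: [[-0.999, 0.035, -0.0], [0.035, 0.999, -0.0], [0.0, -0.0, -1.0]]
wrist_force: [-0.4, -0.4, -1.6]
gripper_width: 0.136
```

```bash
python3 -m crank '[{"delta_rot":[0,0,0],"linear":[0,0,0.03],"gripper":0},{"delta_rot":[0,0,0],"linear":[0,0,0.045],"gripper":0},{"delta_rot":[0,0,0],"linear":[0,0,0.045],"gripper":0},{"delta_rot":[0,0,0],"linear":[0,0,0.04],"gripper":0},{"delta_rot":[0,0,0],"linear":[0,0,0.02],"gripper":0},{"delta_rot":[0,0,0],"linear":[0,0,0.005],"gripper":0},{"delta_rot":[0,0,0],"linear":[0,0,0],"gripper":0},{"delta_rot":[0,0,0],"linear":[0,0,0],"gripper":0}]'
```

```text
time_s: 30.68
tcp_pos: [0.561, 0.1906, 0.0468]
ee_rot: [[-0.999, 0.034, 0.002], [0.034, 0.999, 0.001], [-0.002, 0.001, -1.0]]
wrist_force: [-0.5, 0.7, -1.9]
gripper_width: 0.136
```

```bash
python3 -m crank '[{"delta_rot":[0,0,0],"linear":[0,0,0.004],"gripper":0},{"delta_rot":[0,0,0],"linear":[0,0,0.004],"gripper":0},{"delta_rot":[0,0,0],"linear":[0,0,0.002],"gripper":0},{"delta_rot":[0,0,0],"linear":[0,0,0],"gripper":0}]'
```

```text
time_s: 31.18
tcp_pos: [0.5601, 0.1905, 0.0366]
ee_rot: [[-0.999, 0.034, 0.0], [0.034, 0.999, -0.0], [-0.0, -0.0, -1.0]]
wrist_force: [-2.5, -0.4, 5.6]
gripper_width: 0.136
```

```bash
python3 -m crank '[{"delta_rot":[0,0,0],"linear":[0,0,0],"gripper":38},{"delta_rot":[0,0,0],"linear":[0,0,0],"gripper":38},{"delta_rot":[0,0,0],"linear":[0,0,0],"gripper":38},{"delta_rot":[0,0,0],"linear":[0,0,-0.02],"gripper":38},{"delta_rot":[0,0,0],"linear":[0,0,-0.05],"gripper":38},{"delta_rot":[0,0,-0.063],"linear":[0,0,-0.06],"gripper":0},{"delta_rot":[0,0,0],"linear":[0.05,0,-0.06],"gripper":0},{"delta_rot":[0,0,0],"linear":[0.05,0,-0.06],"gripper":0},{"delta_rot":[0,0,0],"linear":[0.05,0,-0.05],"gripper":0}]'; python3 - <<'E'
from h import *
c=capture("scene");cv2.imwrite("pics/s12.png",cv2.resize(c["img"][140:300,100:360],None,fx=3,fy=3,interpolation=cv2.INTER_CUBIC))
t=capture("top");cv2.imwrite("pics/t12.png",cv2.resize(t["img"][150:310,190:510],None,fx=2.5,fy=2.5,interpolation=cv2.INTER_CUBIC))
print(r.sense()["tcp_pos"])
E
```

```text
time_s: 32.3
tcp_pos: [0.4349, 0.1866, 0.3072]
ee_rot: [[-1.0, -0.028, 0.001], [-0.028, 1.0, 0.0], [-0.001, 0.0, -1.0]]
wrist_force: [-1.0, 1.0, 0.7]
gripper_width: 0.037
[0.43517599 0.18728694 0.31204228]
```

View pics/s12.png

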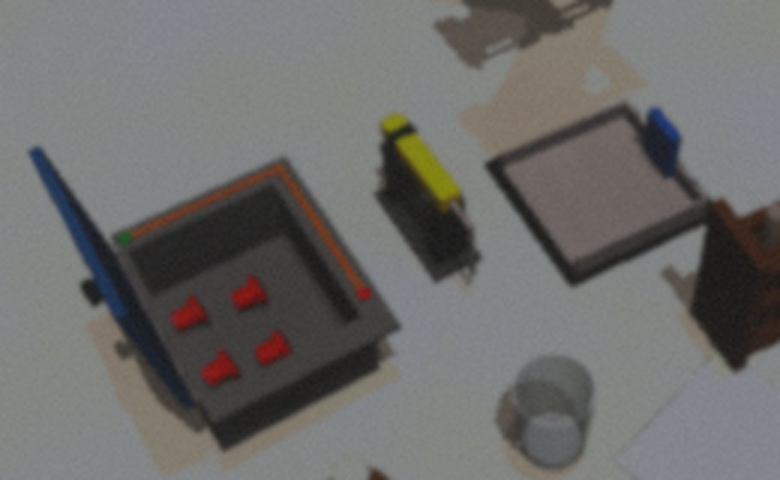

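View pics/t12.png

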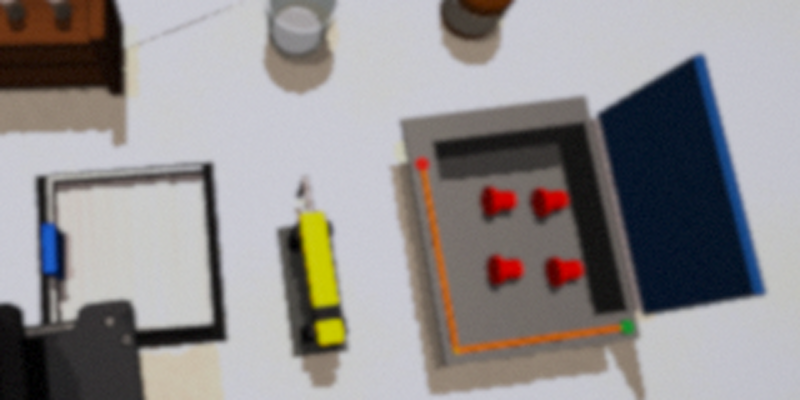

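The tray is back on its mat, with only an arm shadow and the gripper at the left of the top view. The four stoppers are inside the box. Next I'll triangulate the lid's free edge.

```bash
python3 - <<'E'
from h import *
t=capture("top");s=capture("scene")
print(tri(t,[494,267.6],s,[112.7,190]),tri(t,[470,172],s,[162.3,274]))
m=mask(t,"yellow")
for z in (.107,):
  ys,xs=np.nonzero(m[200:320,290:345]);pts=np.c_[xs+290,ys+200].astype(np.float32)
  rc=cv2.minAreaRect(pts);bx=cv2.boxPoints(rc);print(rc,plane(t,bx,z).round(4).tolist())
E
```

```text
(array([ 0.44774299, -0.32797188,  0.22816826]), np.float64(0.0025079973063698363)) (array([ 0.65465801, -0.3323418 ,  0.16913935]), np.float64(0.0544888436462258))
((318.3027038574219, 261.2879333496094), (53.27544021606445, 11.522736549377441), 80.7538833618164) [[0.5594, -0.0228, 0.107], [0.5607, -0.047, 0.107], [0.4513, -0.05, 0.107], [0.4502, -0.0265, 0.107]]
```

The lid stands at about 1.69 rad, with its free edge at y≈-0.33, z≈0.23. That z agrees with 0.08 plus 0.15. I'll go behind it with closed fingers.

```bash
python3 -m crank '[{"delta_rot":[0,0,0],"linear":[-0.0085,-0.0562,0],"gripper":0},{"delta_rot":[0,0,0],"linear":[-0.0085,-0.0562,0],"gripper":0},{"delta_rot":[0,0,0],"linear":[-0.0085,-0.0562,0],"gripper":0},{"delta_rot":[0,0,0],"linear":[-0.0085,-0.0562,0],"gripper":0},{"delta_rot":[0,0,0],"linear":[-0.0085,-0.0562,0],"gripper":0},{"delta_rot":[0,0,0],"linear":[-0.0085,-0.0562,0],"gripper":0},{"delta_rot":[0,0,0],"linear":[-0.0085,-0.0562,0],"gripper":0},{"delta_rot":[0,0,0],"linear":[-0.0085,-0.0562,0],"gripper":0},{"delta_rot":[0,0,0],"linear":[-0.0085,-0.0562,0],"gripper":0},{"delta_rot":[0,0,0],"linear":[-0.0085,-0.0562,0],"gripper":0}]'
```

```text
time_s: 33.75
tcp_pos: [0.5371, -0.375, 0.3025]
ee_rot: [[-1.0, -0.028, -0.004], [-0.028, 1.0, 0.002], [0.004, 0.002, -1.0]]
wrist_force: [0.7, 0.2, 0.8]
gripper_width: 0.007
```

```bash
python3 -m crank '[{"delta_rot":[0,0,0],"linear":[0,0,0],"gripper":0},{"delta_rot":[0,0,0],"linear":[0,0,0],"gripper":0}]'
```

```text
time_s: 34.0
tcp_pos: [0.5367, -0.3727, 0.3031]
ee_rot: [[-1.0, -0.028, -0.004], [-0.028, 1.0, 0.002], [0.004, 0.002, -1.0]]
wrist_force: [0.5, 0.2, 0.1]
gripper_width: 0.001
```

```bash
python3 -m crank '[{"delta_rot":[0,0,0],"linear":[0,-0.005,0.05],"gripper":0},{"delta_rot":[0,0,0],"linear":[0,0,0.048],"gripper":0},{"delta_rot":[0,0,0],"linear":[0,0,0],"gripper":0},{"delta_rot":[0,0,0],"linear":[0,0,0],"gripper":0}]';python3 - <<'E'
from h import *
c=capture("scene");cv2.imwrite("pics/s13.png",cv2.resize(c["img"][100:300,60:320],None,fx=3,fy=3,interpolation=cv2.INTER_CUBIC))
E
```

```text
time_s: 34.5
tcp_pos: [0.5384, -0.3775, 0.2101]
ee_rot: [[-1.0, -0.031, 0.003], [-0.031, 1.0, -0.003], [-0.003, -0.003, -1.0]]
wrist_force: [0.5, -0.6, 0.8]
gripper_width: 0.005
```

View pics/s13.png

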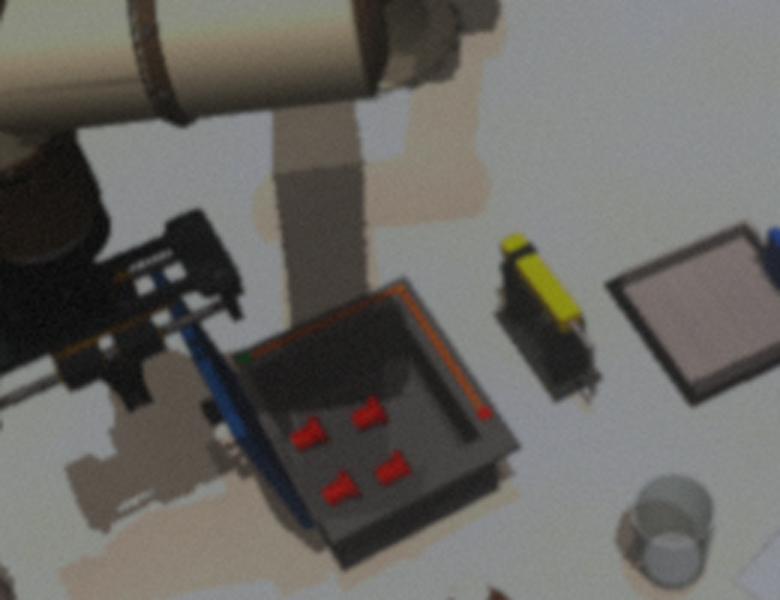

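The closed fingers at (130,390) sit behind the lid. Pushing it over.

```bash
python3 -m crank '[{"delta_rot":[0,0,0],"linear":[0,0.012,0],"gripper":0},{"delta_rot":[0,0,0],"linear":[0,0.012,0],"gripper":0},{"delta_rot":[0,0,0],"linear":[0,0.012,0],"gripper":0},{"delta_rot":[0,0,0],"linear":[0,0.012,0],"gripper":0},{"delta_rot":[0,0,0],"linear":[0,0.012,0],"gripper":0},{"delta_rot":[0,0,0],"linear":[0,0.012,0],"gripper":0},{"delta_rot":[0,0,0],"linear":[0,0.012,0.002],"gripper":0},{"delta_rot":[0,0,0],"linear":[0,0.012,0.003],"gripper":0},{"delta_rot":[0,0,0],"linear":[0,0,0],"gripper":0}]'
```

```text
time_s: 35.67
tcp_pos: [0.5339, -0.2801, 0.2018]
ee_rot: [[-1.0, -0.03, -0.002], [-0.03, 1.0, 0.001], [0.002, 0.001, -1.0]]
wrist_force: [-0.6, 0.0, 1.7]
gripper_width: 0.005
```

```bash
python3 -m crank '[{"delta_rot":[0,0,0],"linear":[0,0.0105,0.003],"gripper":0},{"delta_rot":[0,0,0],"linear":[0,0.0105,0.004],"gripper":0},{"delta_rot":[0,0,0],"linear":[0,0.0105,0.004],"gripper":0},{"delta_rot":[0,0,0],"linear":[0,0.0105,0.005],"gripper":0},{"delta_rot":[0,0,0],"linear":[0,0.009,0.007],"gripper":0},{"delta_rot":[0,0,0],"linear":[0,0.009,0.008],"gripper":0},{"delta_rot":[0,0,0],"linear":[0,0.009,0.009],"gripper":0},{"delta_rot":[0,0,0],"linear":[0,0.009,0.009],"gripper":0},{"delta_rot":[0,0,0],"linear":[0,0,0],"gripper":0}]';python3 - <<'E'
from h import *
c=capture("scene");cv2.imwrite("pics/s14.png",cv2.resize(c["img"][100:300,60:320],None,fx=3,fy=3,interpolation=cv2.INTER_CUBIC))
E
```

```text
time_s: 36.8
tcp_pos: [0.5315, -0.2027, 0.1524]
ee_rot: [[-1.0, -0.029, -0.002], [-0.029, 1.0, 0.001], [0.002, 0.001, -1.0]]
wrist_force: [-0.0, 0.1, 0.0]
gripper_width: 0.008
```

View pics/s14.png

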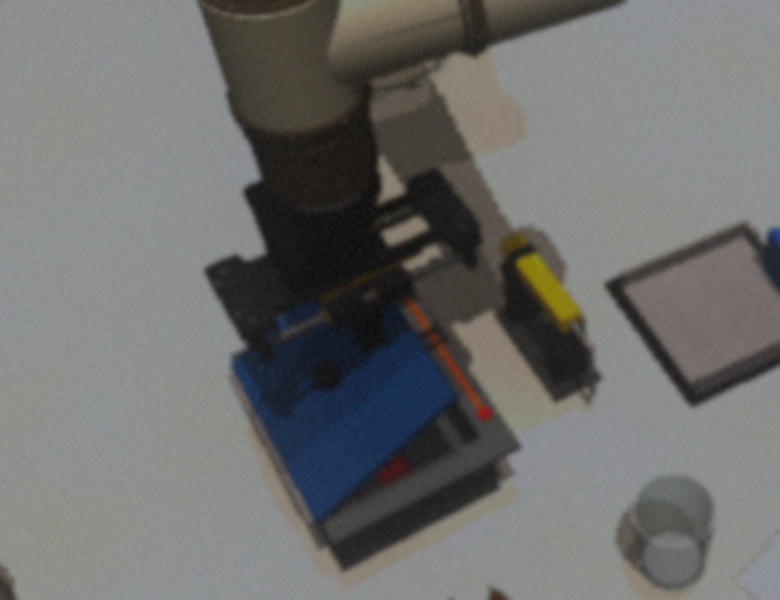

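The lid is about 25° from shut, with the finger on it near its free edge at (370,310). Pressing on down.

```bash
python3 -m crank '[{"delta_rot":[0,0,0],"linear":[0,0.007,0.01],"gripper":0},{"delta_rot":[0,0,0],"linear":[0,0.006,0.01],"gripper":0},{"delta_rot":[0,0,0],"linear":[0,0.006,0.01],"gripper":0},{"delta_rot":[0,0,0],"linear":[0,0.004,0.01],"gripper":0},{"delta_rot":[0,0,0],"linear":[0,0.003,0.01],"gripper":0},{"delta_rot":[0,0,0],"linear":[0,0,0.006],"gripper":0},{"delta_rot":[0,0,0],"linear":[0,0,0],"gripper":0}]'
```

```text
time_s: 37.72
tcp_pos: [0.5311, -0.1775, 0.0969]
ee_rot: [[-1.0, -0.029, -0.001], [-0.029, 1.0, 0.0], [0.001, 0.0, -1.0]]
wrist_force: [0.6, -0.3, 0.3]
gripper_width: 0.005
```

```bash
python3 -m crank '[{"delta_rot":[0,0,0],"linear":[0,0,0.003],"gripper":0},{"delta_rot":[0,0,0],"linear":[0,0,0.003],"gripper":0},{"delta_rot":[0,0,0],"linear":[0,0,0.002],"gripper":0},{"delta_rot":[0,0,0],"linear":[0,0,0],"gripper":0}]'
```

```text
time_s: 38.22
tcp_pos: [0.5317, -0.1777, 0.0909]
ee_rot: [[-1.0, -0.029, 0.001], [-0.029, 1.0, -0.0], [-0.001, -0.0, -1.0]]
wrist_force: [-1.2, 1.0, 7.1]
gripper_width: 0.006
```

```bash
python3 -m crank '[{"delta_rot":[0,0,0],"linear":[0,0,0.002],"gripper":0},{"delta_rot":[0,0,0],"linear":[0,0,0],"gripper":0},{"delta_rot":[0,0,0],"linear":[0,0,0],"gripper":0}]';  python3 -m crank '[{"delta_rot":[0,0,0],"linear":[0,0,-0.02],"gripper":0},{"delta_rot":[0,0,0],"linear":[0,0,-0.05],"gripper":0},{"delta_rot":[0,0,0],"linear":[0.05,0,-0.06],"gripper":60},{"delta_rot":[0,0,0],"linear":[0.05,0,-0.06],"gripper":60},{"delta_rot":[0,0,0],"linear":[0.05,0.03,-0.02],"gripper":60},{"delta_rot":[0,0,0],"linear":[0,0.03,0],"gripper":60}]'; python3 - <<'E'
from h import *
c=capture("scene");cv2.imwrite("pics/s15.png",cv2.resize(c["img"][140:300,100:360],None,fx=3,fy=3,interpolation=cv2.INTER_CUBIC))
t=capture("top");cv2.imwrite("pics/t15.png",cv2.resize(t["img"][150:310,190:510],None,fx=2.5,fy=2.5,interpolation=cv2.INTER_CUBIC))
w=capture("wrist");cv2.imwrite("pics/w15.png",w["img"])
print(r.sense()["tcp_pos"])
E
```

```text
time_s: 38.6
tcp_pos: [0.5318, -0.1777, 0.0908]
ee_rot: [[-1.0, -0.03, 0.001], [-0.03, 1.0, -0.001], [-0.001, -0.001, -1.0]]
wrist_force: [-4.6, 4.0, 16.0]
gripper_width: 0.008
time_s: 39.35
tcp_pos: [0.3977, -0.1214, 0.2761]
ee_rot: [[-1.0, -0.027, 0.006], [-0.027, 1.0, 0.001], [-0.006, 0.0, -1.0]]
wrist_force: [1.3, -0.4, -0.1]
gripper_width: 0.368
[ 0.39939597 -0.12077449  0.27422084]
```

View pics/s15.png

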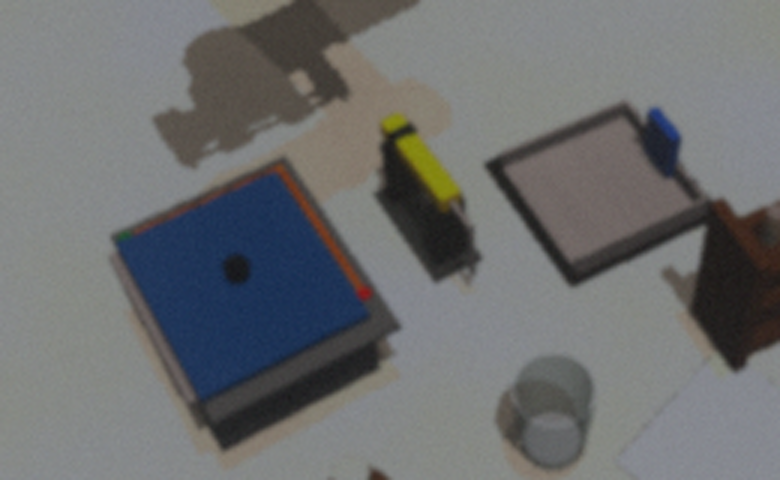

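View pics/w15.png

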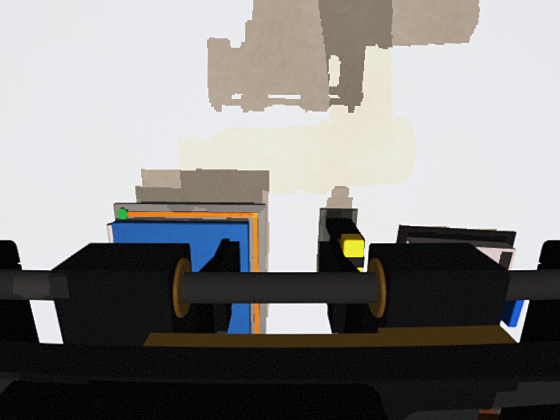

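View pics/t15.png

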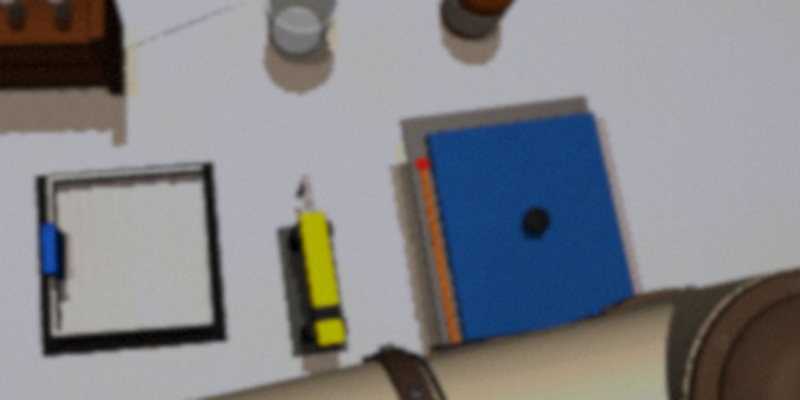

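The lid is shut flat, with the finger at z=0.0908 on it against a lid top of 0.090. Wrist view: green dot (123,214), seam corner (256,214), yellow handle end (352,246). Approaching the probe.

```bash
python3 -m crank '[{"delta_rot":[0,0,0],"linear":[-0.027,0.0203,0],"gripper":60},{"delta_rot":[0,0,0],"linear":[-0.027,0.0203,0],"gripper":60},{"delta_rot":[0,0,0],"linear":[-0.027,0.0203,0],"gripper":60},{"delta_rot":[0,0,0],"linear":[0,0,0],"gripper":60},{"delta_rot":[0,0,0],"linear":[0,0,0],"gripper":60}]'; python3 - <<'E'
from h import *
w=capture("wrist");cv2.imwrite("pics/w16.png",w["img"])
m=mask(w,"yellow")
n,l,st,ce=cv2.connectedComponentsWithStats(m);print([s.tolist() for s in st[1:] if s[4]>20])
print([ (y,np.nonzero(m[y])[0][[0,-1]].tolist()) for y in range(150,275,6) if m[y].sum()>5])
print("green",[plane(w,[b[1]],.084)[0].round(4) for b in blobs(mask(w,"green"))])
print(r.sense()["tcp_pos"])
E
```

```text
time_s: 40.12
tcp_pos: [0.4787, -0.0588, 0.2728]
ee_rot: [[-1.0, -0.028, -0.002], [-0.028, 1.0, -0.0], [0.002, -0.0, -1.0]]
wrist_force: [-0.1, -0.0, 0.1]
gripper_width: 0.596
[[288, 160, 23, 22, 452], [287, 193, 23, 73, 1530]]
[(162, [289, 308]), (168, [288, 309]), (174, [288, 309]), (180, [288, 309]), (198, [288, 308]), (204, [288, 308]), (210, [288, 308]), (216, [288, 308]), (222, [287, 308]), (228, [287, 308]), (234, [287, 308]), (240, [287, 308]), (246, [288, 308]), (252, [287, 308]), (258, [288, 307]), (264, [289, 306])]
green [array([ 0.4379, -0.2892,  0.084 ])]
[ 0.47848668 -0.05888195  0.27311372]
```

View pics/w16.png

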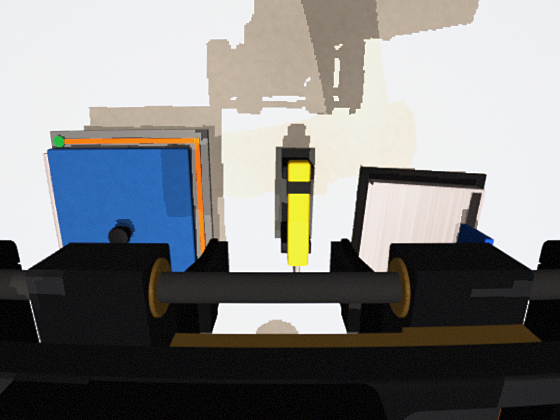

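```bash
python3 - <<'E'
from h import *
w=capture("wrist")
print(plane(w,[[298.5,160],[298,266]],.107).round(4))
m=mask(w,"orange"); ys,xs=np.nonzero(m[100:270,40:230]); xs+=40;ys+=100
h=(ys<150)&(xs<185)&(xs>75); v=(xs>185)&(ys>160)
ph=plane(w,np.c_[xs[h],ys[h]],.083);pv=plane(w,np.c_[xs[v],ys[v]],.083)
a=np.polyfit(ph[:,1],ph[:,0],1);b=np.polyfit(pv[:,0],pv[:,1],1);print("x=a0*y+a1",a,"y=b0*x+b1",b)
A=np.array([[1,-a[0]],[-b[0],1]]);print("corner",np.linalg.solve(A,[a[1],b[1]]))
t=capture("top");m=mask(t,"orange");ys,xs=np.nonzero(m);v=(ys<280)&(ys>222)&(xs<380);pv=plane(t,np.c_[xs[v],ys[v]],.083);print("top",np.polyfit(pv[:,0],pv[:,1],1), len(pv))
E
```

```text
[[ 0.4487 -0.0404  0.107 ]
 [ 0.5595 -0.036   0.107 ]]
x=a0*y+a1 [-0.02412026  0.43102696] y=b0*x+b1 [ 0.02699162 -0.1555688 ]
corner [ 0.43449644 -0.14384104]Traceback (most recent call last):
  File "<stdin>", line 9, in <module>
  File "h.py", line 9, in plane
    o,d=ray(c,uv); return o+d*((z-o[2])/d[:,2])[:,None]
        ~~~^^^^^^
  File "h.py", line 5, in ray
    p=cv2.undistortPoints(np.array(uv,float).reshape(-1,1,2),K,np.array(c["dist_coeffs"])).reshape(-1,2)
      ~~~~~~~~~~~~~~~~~~~^^^^^^^^^^^^^^^^^^^^^^^^^^^^^^^^^^^^^^^^^^^^^^^^^^^^^^^^^^^^^^^^^
cv2.error: OpenCV(4.12.0) /io/opencv/modules/calib3d/src/undistort.dispatch.cpp:347: error: (-215:Assertion failed) CV_IS_MAT(_src) && CV_IS_MAT(_dst) && (_src->rows == 1 || _src->cols == 1) && (_dst->rows == 1 || _dst->cols == 1) && _src->cols + _src->rows - 1 == _dst->rows + _dst->cols - 1 && (CV_MAT_TYPE(_src->type) == CV_32FC2 || CV_MAT_TYPE(_src->type) == CV_64FC2) && (CV_MAT_TYPE(_dst->type) == CV_32FC2 || CV_MAT_TYPE(_dst->type) == CV_64FC2) in function 'cvUndistortPointsInternal'
```

```bash
python3 -m crank '[{"delta_rot":[0,0,0],"linear":[-0.0271,0.0207,0.04],"gripper":60},{"delta_rot":[0,0,0],"linear":[0,0,0.05],"gripper":60},{"delta_rot":[0,0,0],"linear":[0,0,0.03],"gripper":60},{"delta_rot":[0,0,0],"linear":[0,0,0],"gripper":60},{"delta_rot":[0,0,0],"linear":[0,0,0],"gripper":60}]'; python3 - <<'E'
from h import *
w=capture("wrist");cv2.imwrite("pics/w17.png",w["img"])
c=capture("scene");cv2.imwrite("pics/s17.png",cv2.resize(c["img"][120:240,180:340],None,fx=4,fy=4,interpolation=cv2.INTER_CUBIC))
E
```

```text
time_s: 40.9
tcp_pos: [0.5065, -0.0369, 0.1553]
ee_rot: [[-1.0, -0.029, 0.003], [-0.029, 1.0, 0.0], [-0.003, -0.0, -1.0]]
wrist_force: [-1.3, -0.6, 0.6]
gripper_width: 0.601
```

View pics/w17.png

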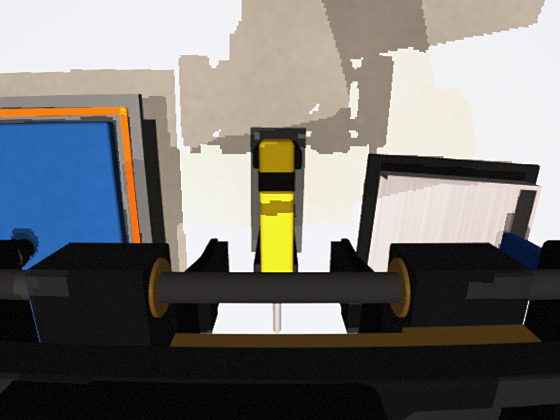

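View pics/s17.png

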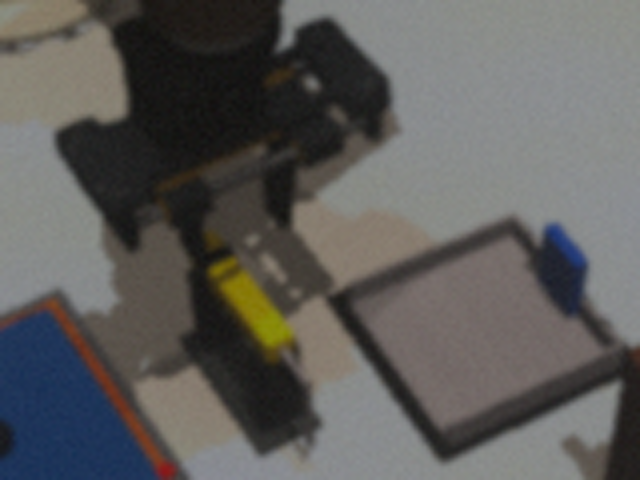

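The handle is centred between the fingers (column 277, fingers around 279) and lies along the tool's axis. Grasping.

```bash
python3 -m crank '[{"delta_rot":[0,0,0],"linear":[0,0,0.035],"gripper":60},{"delta_rot":[0,0,0],"linear":[0,0,0.035],"gripper":60},{"delta_rot":[0,0,0],"linear":[0,0,0.006],"gripper":60},{"delta_rot":[0,0,0],"linear":[0,0,0],"gripper":60},{"delta_rot":[0,0,0],"linear":[0,0,0],"gripper":0},{"delta_rot":[0,0,0],"linear":[0,0,0],"gripper":0},{"delta_rot":[0,0,0],"linear":[0,0,0],"gripper":0},{"delta_rot":[0,0,0],"linear":[0,0,0],"gripper":0},{"delta_rot":[0,0,0],"linear":[0,0,0],"gripper":0}]'
```

```text
time_s: 42.12
tcp_pos: [0.5056, -0.0367, 0.078]
ee_rot: [[-1.0, -0.029, 0.0], [-0.029, 1.0, -0.0], [-0.0, -0.0, -1.0]]
wrist_force: [-0.2, -0.4, 3.3]
gripper_width: 0.25
```

Grip width 21.8 mm, handle 22 mm. Lifting and moving to above the green dot.

```bash
python3 -m crank '[{"delta_rot":[0,0,0],"linear":[0,0,-0.02],"gripper":0},{"delta_rot":[0,0,0],"linear":[0,0,-0.04],"gripper":0},{"delta_rot":[0,0,0],"linear":[0,0,-0.04],"gripper":0},{"delta_rot":[0,0,0],"linear":[0,0,-0.02],"gripper":0},{"delta_rot":[0,0,0],"linear":[0,0,0],"gripper":0}]'; python3 -m crank '[{"delta_rot":[0,0,0],"linear":[0.012,-0.02,0],"gripper":0},{"delta_rot":[0,0,0],"linear":[0.0227,-0.036,0],"gripper":0},{"delta_rot":[0,0,0],"linear":[0.0227,-0.036,0],"gripper":0},{"delta_rot":[0,0,0],"linear":[0.0227,-0.036,0],"gripper":0},{"delta_rot":[0,0,0],"linear":[0.0227,-0.036,0],"gripper":0},{"delta_rot":[0,0,0],"linear":[0.0227,-0.036,0],"gripper":0},{"delta_rot":[0,0,0],"linear":[0.0227,-0.036,0],"gripper":0},{"delta_rot":[0,0,0],"linear":[0.011,-0.016,0],"gripper":0},{"delta_rot":[0,0,0],"linear":[0,0,0],"gripper":0},{"delta_rot":[0,0,0],"linear":[0,0,0],"gripper":0}]'; python3 - <<'E'
from h import *
w=capture("wrist");cv2.imwrite("pics/w18.png",w["img"])
c=capture("scene");cv2.imwrite("pics/s18.png",cv2.resize(c["img"][130:270,80:270],None,fx=4,fy=4,interpolation=cv2.INTER_CUBIC))
t=capture("top");cv2.imwrite("pics/t18.png",cv2.resize(t["img"][190:320,330:500],None,fx=4,fy=4,interpolation=cv2.INTER_CUBIC))
p=np.array(r.sense()["tcp_pos"]);tip=p+[.084,.002,-.056];print(p,"tip",tip)
for k,cc,o in (("s",c,(80,130)),("t",t,(330,190))): print(k,((proj(cc,[tip])[0]-o)*4).round(1))
E
```

```text
time_s: 42.75
tcp_pos: [0.5061, -0.0364, 0.1987]
ee_rot: [[-1.0, -0.029, 0.003], [-0.029, 1.0, 0.001], [-0.003, 0.001, -1.0]]
wrist_force: [-0.4, 0.8, -0.6]
gripper_width: 0.249
time_s: 44.0
tcp_pos: [0.3529, -0.2929, 0.1967]
ee_rot: [[-1.0, -0.028, -0.002], [-0.028, 1.0, 0.001], [0.002, 0.001, -1.0]]
wrist_force: [0.4, 0.8, -0.7]
gripper_width: 0.249
[ 0.35371054 -0.29261674  0.19732493] tip [ 0.43771054 -0.29061674  0.14132493]
s [224.8 296. ]
t [490.4 355.9]
```

View pics/s18.png

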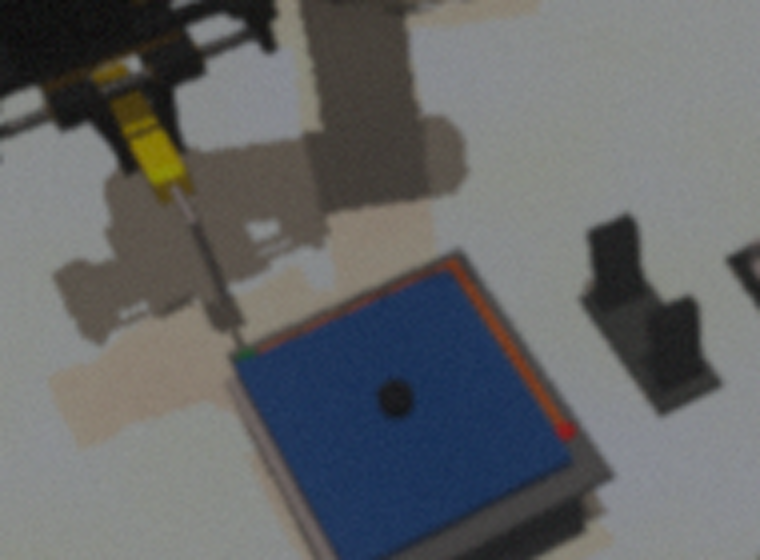

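View pics/t18.png

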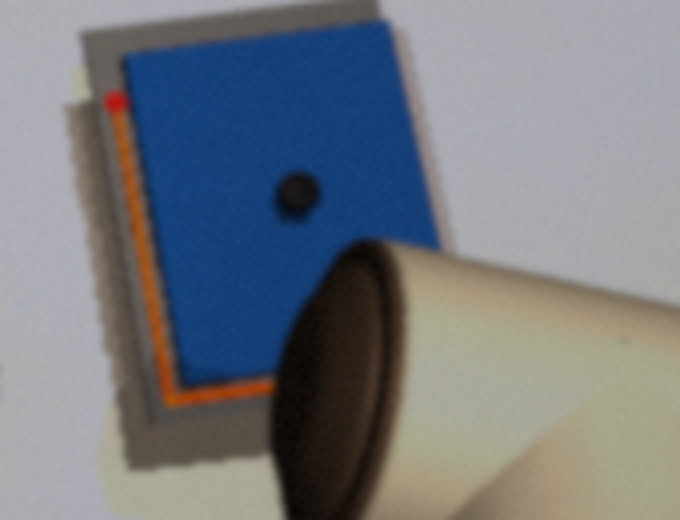

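View pics/w18.png

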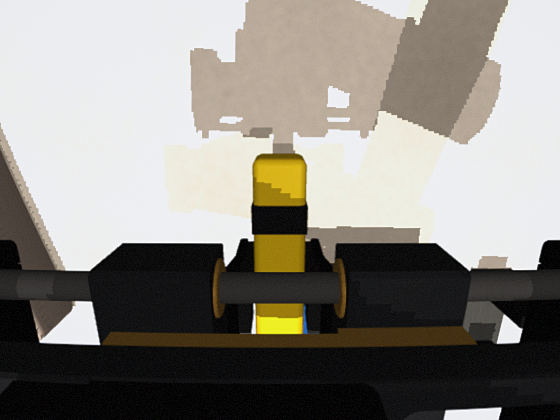

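```bash
python3 - <<'E'
from h import *
c=capture("scene");cv2.imwrite("pics/s19.png",cv2.resize(c["img"][165:230,110:170],None,fx=10,fy=9,interpolation=cv2.INTER_NEAREST))
p=np.array(r.sense()["tcp_pos"]);
for q in ([.084,.002,-.056],[.084,.002,.018],[.055,.002,.018]): print((proj(c,[p+q])[0]-[110,165])*[10,9])
E
```

```text
[262.03411628 350.94101036]
[180.10839527 173.91687212]
[139.25548346 103.06422628]
```

View pics/s19.png

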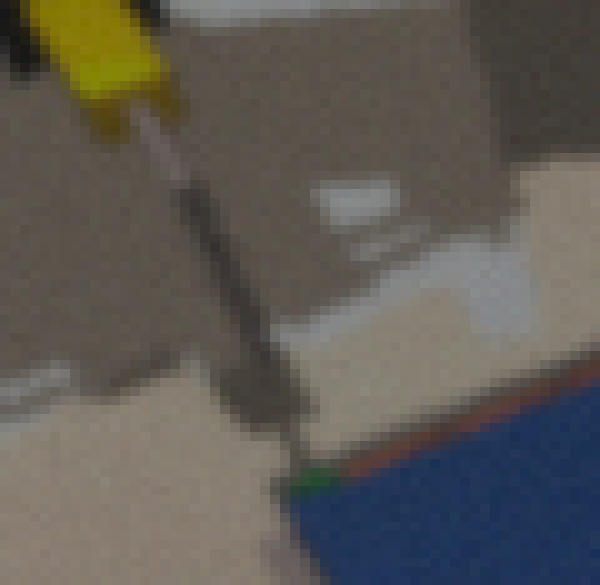

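```bash
python3 -m crank '[{"delta_rot":[0,0,0],"linear":[0,0,0.015],"gripper":0},{"delta_rot":[0,0,0],"linear":[0,0,0.015],"gripper":0},{"delta_rot":[0,0,0],"linear":[0,0,0.007],"gripper":0},{"delta_rot":[0,0,0],"linear":[0,0,0],"gripper":0},{"delta_rot":[0,0,0],"linear":[0,0,0],"gripper":0}]'; python3 - <<'E'
from h import *
c=capture("scene");cv2.imwrite("pics/s20.png",cv2.resize(c["img"][165:230,110:170],None,fx=10,fy=9,interpolation=cv2.INTER_NEAREST))
p=np.array(r.sense()["tcp_pos"]);print(p)
for q in ([.084,.002,-.056],[.084,.002,.018],[.055,.002,.018]): print((proj(c,[p+q])[0]-[110,165])*[10,9])
print((proj(c,[.438,-.291,.084])[0]-[110,165])*[10,9])
E
```

```text
time_s: 44.82
tcp_pos: [0.3541, -0.2933, 0.1612]
ee_rot: [[-1.0, -0.029, 0.001], [-0.029, 1.0, -0.001], [-0.001, -0.001, -1.0]]
wrist_force: [-0.2, 0.4, -1.2]
gripper_width: 0.249
[ 0.35405776 -0.29329672  0.16120036]
[296.73088287 432.232401  ]
[218.9660583  264.71473578]
[178.61844777 194.44917816]
[318.52659834 476.37657133]
```

View pics/s20.png

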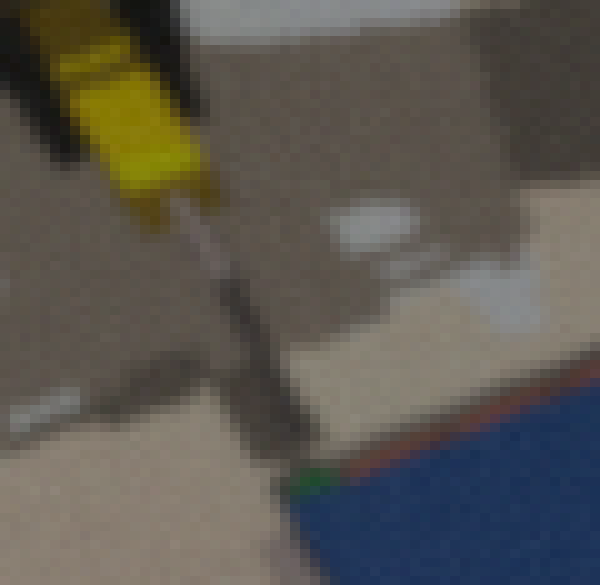

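```bash
python3 -m crank '[{"delta_rot":[0,0,0],"linear":[0,0,0.0035],"gripper":0},{"delta_rot":[0,0,0],"linear":[0,0,0.0035],"gripper":0},{"delta_rot":[0,0,0],"linear":[0,0,0.0035],"gripper":0},{"delta_rot":[0,0,0],"linear":[0,0,0.003],"gripper":0},{"delta_rot":[0,0,0],"linear":[0,0,0.002],"gripper":0},{"delta_rot":[0,0,0],"linear":[0,0,0],"gripper":0},{"delta_rot":[0,0,0],"linear":[0,0,0],"gripper":0}]'; python3 - <<'E'
from h import *
c=capture("scene");cv2.imwrite("pics/s21.png",cv2.resize(c["img"][165:230,110:170],None,fx=10,fy=9,interpolation=cv2.INTER_NEAREST))
p=np.array(r.sense()["tcp_pos"]);print(p,r.sense()["wrist_force"])
for q in ([.084,.002,-.056],): print((proj(c,[p+q])[0]-[110,165])*[10,9])
E
```

```text
time_s: 45.75
tcp_pos: [0.3536, -0.2932, 0.1452]
ee_rot: [[-1.0, -0.029, 0.0], [-0.029, 1.0, -0.0], [-0.0, -0.0, -1.0]]
wrist_force: [-0.4, 0.6, -0.7]
gripper_width: 0.25
[ 0.35368637 -0.2931967   0.14522734] [ 0.92326516 -0.76776067 -0.55703953]
[312.3074962  465.01215243]
```

View pics/s21.png

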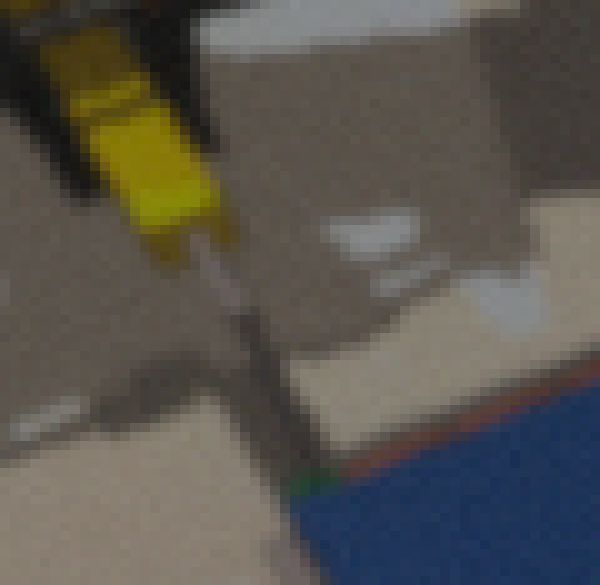

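The tip sits right over the green dot at (310,470). Tracing now along tool +y at about 28 mm/s.

```bash
python3 -m crank '[{"delta_rot":[0,0,0],"linear":[0,0.001,0.001],"gripper":0},{"delta_rot":[0,0,0],"linear":[0,0.0025,0.001],"gripper":0},{"delta_rot":[0,0,0],"linear":[0,0.0035,0],"gripper":0},{"delta_rot":[0,0,0],"linear":[0,0.0035,0],"gripper":0},{"delta_rot":[0,0,0],"linear":[0,0.0035,0],"gripper":0},{"delta_rot":[0,0,0],"linear":[0,0.0035,0],"gripper":0},{"delta_rot":[0,0,0],"linear":[0,0.0035,0],"gripper":0},{"delta_rot":[0,0,0],"linear":[0,0.0035,0],"gripper":0},{"delta_rot":[0,0,0],"linear":[0,0.0035,0],"gripper":0},{"delta_rot":[0,0,0],"linear":[0,0.0035,0],"gripper":0}]'; cat > seam.py <<'E'
from h import *
s=r.sense();R=np.array(s["ee_rot"]);p=np.array(s["tcp_pos"])
tip=p-.084*R[:,0]+.056*R[:,2]
u=np.array([.9997,.0255,0]);v=np.array([-.0255,.9997,0]);c=np.array([.4345,-.144,.084])
d=tip-c
print("tip",tip.round(4),"seam coords x,y,z mm",(1000*np.array([d@u,d@v,d[2]])).round(1),"F",np.round(s["wrist_force"],1),s["time_s"])
E
python3 seam.py
```

```text
time_s: 47.05
tcp_pos: [0.3527, -0.2614, 0.1431]
ee_rot: [[-1.0, -0.029, 0.0], [-0.029, 1.0, -0.0], [-0.0, -0.0, -1.0]]
wrist_force: [-0.5, -0.5, -0.7]
gripper_width: 0.25
tip [ 0.4366 -0.259   0.0871] seam coords x,y,z mm [  -0.8 -115.     3.1] F [-0.5 -0.5 -0.7] 47.05
```

```bash
python3 -m crank '[{"delta_rot":[0,0,0],"linear":[-0.0004,0.0035,0],"gripper":0},{"delta_rot":[0,0,0],"linear":[-0.0004,0.0035,0],"gripper":0},{"delta_rot":[0,0,0],"linear":[0,0.0035,0],"gripper":0},{"delta_rot":[0,0,0],"linear":[0,0.0035,0],"gripper":0},{"delta_rot":[0,0,0],"linear":[0,0.0035,0],"gripper":0},{"delta_rot":[0,0,0],"linear":[0,0.0035,0],"gripper":0},{"delta_rot":[0,0,0],"linear":[0,0.0035,0],"gripper":0},{"delta_rot":[0,0,0],"linear":[0,0.0035,0],"gripper":0},{"delta_rot":[0,0,0],"linear":[0,0.0035,0],"gripper":0},{"delta_rot":[0,0,0],"linear":[0,0.0035,0],"gripper":0}]'; python3 seam.py; python3 - <<'E'
from h import *
c=capture("scene");cv2.imwrite("pics/s22.png",cv2.resize(c["img"][155:235,110:190],None,fx=8,fy=7,interpolation=cv2.INTER_NEAREST))
E
```

```text
time_s: 48.3
tcp_pos: [0.3525, -0.2264, 0.1431]
ee_rot: [[-1.0, -0.029, 0.0], [-0.029, 1.0, -0.0], [-0.0, -0.0, -1.0]]
wrist_force: [0.1, 0.3, -0.1]
gripper_width: 0.245
tip [ 0.4364 -0.224   0.0871] seam coords x,y,z mm [ -0.1 -80.    3.1] F [ 0.1  0.3 -0.1] 48.3
```

View pics/s22.png

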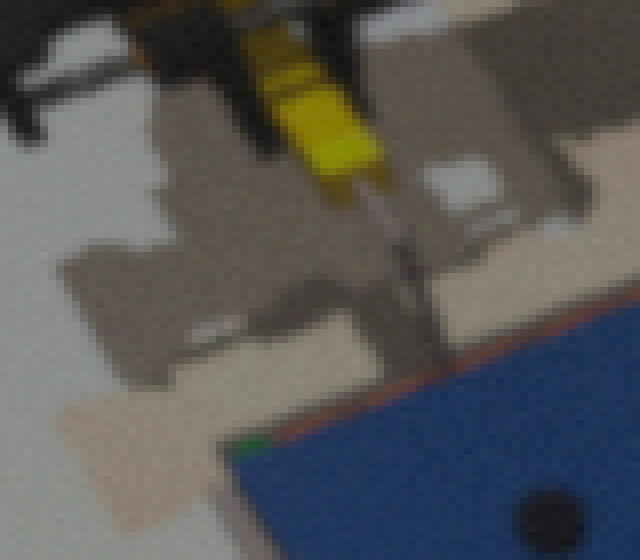

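The tip meets the orange line at about (437,372), so the trace is on the seam. Continuing.

```bash
python3 -m crank '[{"delta_rot":[0,0,0],"linear":[0,0.0035,0],"gripper":0},{"delta_rot":[0,0,0],"linear":[0,0.0035,0],"gripper":0},{"delta_rot":[0,0,0],"linear":[0,0.0035,0],"gripper":0},{"delta_rot":[0,0,0],"linear":[0,0.0035,0],"gripper":0},{"delta_rot":[0,0,0],"linear":[0,0.0035,0],"gripper":0},{"delta_rot":[0,0,0],"linear":[0,0.0035,0],"gripper":0},{"delta_rot":[0,0,0],"linear":[0,0.0035,0],"gripper":0},{"delta_rot":[0,0,0],"linear":[0,0.0035,0],"gripper":0},{"delta_rot":[0,0,0],"linear":[0,0.0035,0],"gripper":0},{"delta_rot":[0,0,0],"linear":[0,0.0035,0],"gripper":0}]'; python3 seam.py;  python3 -m crank '[{"delta_rot":[0,0,0],"linear":[0,0.0035,0],"gripper":0},{"delta_rot":[0,0,0],"linear":[0,0.0035,0],"gripper":0},{"delta_rot":[0,0,0],"linear":[0,0.0035,0],"gripper":0},{"delta_rot":[0,0,0],"linear":[0,0.0035,0],"gripper":0},{"delta_rot":[0,0,0],"linear":[0,0.0035,0],"gripper":0},{"delta_rot":[0,0,0],"linear":[0,0.0035,0],"gripper":0},{"delta_rot":[0,0,0],"linear":[0,0.0035,0],"gripper":0},{"delta_rot":[0,0,0],"linear":[0,0.0035,0],"gripper":0},{"delta_rot":[0,0,0],"linear":[0,0.0035,0],"gripper":0},{"delta_rot":[0,0,0],"linear":[0,0.0035,0],"gripper":0}]'; python3 seam.py
```

```text
time_s: 49.6
tcp_pos: [0.3514, -0.1914, 0.1431]
ee_rot: [[-1.0, -0.029, -0.0], [-0.029, 1.0, 0.0], [0.0, 0.0, -1.0]]
wrist_force: [0.2, 0.6, -0.7]
gripper_width: 0.247
tip [ 0.4354 -0.189   0.0871] seam coords x,y,z mm [ -0.2 -45.    3.1] F [ 0.2  0.6 -0.7] 49.6
time_s: 50.85
tcp_pos: [0.3504, -0.1565, 0.1431]
ee_rot: [[-1.0, -0.029, -0.0], [-0.029, 1.0, -0.0], [0.0, -0.0, -1.0]]
wrist_force: [-0.1, 0.2, -1.0]
gripper_width: 0.249
tip [ 0.4344 -0.154   0.0871] seam coords x,y,z mm [ -0.4 -10.    3.1] F [-0.1  0.2 -1. ] 50.85
```

```bash
python3 -m crank '[{"delta_rot":[0,0,0],"linear":[-0.0002,0.0035,0],"gripper":0},{"delta_rot":[0,0,0],"linear":[-0.0002,0.0035,0],"gripper":0},{"delta_rot":[0,0,0],"linear":[0,0.003,0],"gripper":0},{"delta_rot":[0,0,0],"linear":[0,0,0],"gripper":0},{"delta_rot":[0,0,0],"linear":[-0.0035,0,0],"gripper":0},{"delta_rot":[0,0,0],"linear":[-0.0035,0,0],"gripper":0},{"delta_rot":[0,0,0],"linear":[-0.0035,0,0],"gripper":0},{"delta_rot":[0,0,0],"linear":[-0.0035,0,0],"gripper":0},{"delta_rot":[0,0,0],"linear":[-0.0035,0,0],"gripper":0},{"delta_rot":[0,0,0],"linear":[-0.0035,0,0],"gripper":0}]'; python3 seam.py; python3 - <<'E'
from h import *
c=capture("scene");cv2.imwrite("pics/s23.png",cv2.resize(c["img"][155:255,130:230],None,fx=6,fy=6,interpolation=cv2.INTER_NEAREST))
E
```

```text
time_s: 52.1
tcp_pos: [0.3718, -0.1461, 0.1431]
ee_rot: [[-1.0, -0.029, -0.0], [-0.029, 1.0, 0.0], [0.0, 0.0, -1.0]]
wrist_force: [-0.1, -1.0, -1.5]
gripper_width: 0.247
tip [ 0.4558 -0.1437  0.0871] seam coords x,y,z mm [21.3 -0.2  3.1] F [-0.1 -1.  -1.5] 52.1
```

View pics/s23.png

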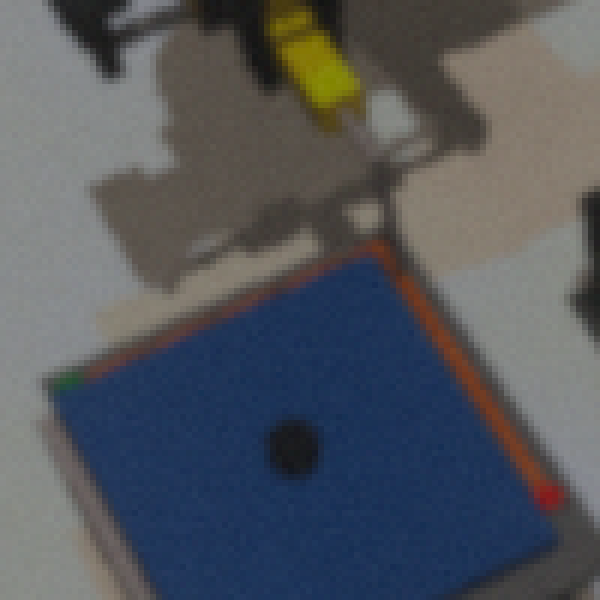

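Round the corner, with the tip on the orange at about (400,268). On toward the red dot.

```bash
python3 -m crank '[{"delta_rot":[0,0,0],"linear":[-0.0035,0,0],"gripper":0},{"delta_rot":[0,0,0],"linear":[-0.0035,0,0],"gripper":0},{"delta_rot":[0,0,0],"linear":[-0.0035,0,0],"gripper":0},{"delta_rot":[0,0,0],"linear":[-0.0035,0,0],"gripper":0},{"delta_rot":[0,0,0],"linear":[-0.0035,0,0],"gripper":0},{"delta_rot":[0,0,0],"linear":[-0.0035,0,0],"gripper":0},{"delta_rot":[0,0,0],"linear":[-0.0035,0,0],"gripper":0},{"delta_rot":[0,0,0],"linear":[-0.0035,0,0],"gripper":0},{"delta_rot":[0,0,0],"linear":[-0.0035,0,0],"gripper":0},{"delta_rot":[0,0,0],"linear":[-0.0035,0,0],"gripper":0}]'; python3 seam.py;  python3 -m crank '[{"delta_rot":[0,0,0],"linear":[-0.0035,0,0],"gripper":0},{"delta_rot":[0,0,0],"linear":[-0.0035,0,0],"gripper":0},{"delta_rot":[0,0,0],"linear":[-0.0035,0,0],"gripper":0},{"delta_rot":[0,0,0],"linear":[-0.0035,0,0],"gripper":0},{"delta_rot":[0,0,0],"linear":[-0.0035,0,0],"gripper":0},{"delta_rot":[0,0,0],"linear":[-0.0035,0,0],"gripper":0},{"delta_rot":[0,0,0],"linear":[-0.0035,0,0],"gripper":0},{"delta_rot":[0,0,0],"linear":[-0.0035,0,0],"gripper":0},{"delta_rot":[0,0,0],"linear":[-0.0035,0,0],"gripper":0},{"delta_rot":[0,0,0],"linear":[-0.0035,0,0],"gripper":0}]'; python3 seam.py
```

```text
time_s: 53.4
tcp_pos: [0.4067, -0.1451, 0.1431]
ee_rot: [[-1.0, -0.029, -0.0], [-0.029, 1.0, 0.0], [0.0, 0.0, -1.0]]
wrist_force: [0.6, -0.7, -2.1]
gripper_width: 0.247
tip [ 0.4907 -0.1426  0.0871] seam coords x,y,z mm [56.2 -0.1  3.1] F [ 0.6 -0.7 -2.1] 53.4
time_s: 54.65
tcp_pos: [0.4418, -0.1441, 0.1431]
ee_rot: [[-1.0, -0.029, 0.0], [-0.029, 1.0, -0.0], [-0.0, -0.0, -1.0]]
wrist_force: [0.2, 0.1, -0.1]
gripper_width: 0.249
tip [ 0.5257 -0.1416  0.0871] seam coords x,y,z mm [91.3  0.   3.1] F [ 0.2  0.1 -0.1] 54.65
```

Remaining distance: 71 mm.

```bash
python3 -m crank '[{"delta_rot":[0,0,0],"linear":[-0.0035,0,0],"gripper":0},{"delta_rot":[0,0,0],"linear":[-0.0035,0,0],"gripper":0},{"delta_rot":[0,0,0],"linear":[-0.0035,0,0],"gripper":0},{"delta_rot":[0,0,0],"linear":[-0.0035,0,0],"gripper":0},{"delta_rot":[0,0,0],"linear":[-0.0035,0,0],"gripper":0},{"delta_rot":[0,0,0],"linear":[-0.0035,0,0],"gripper":0},{"delta_rot":[0,0,0],"linear":[-0.0035,0,0],"gripper":0},{"delta_rot":[0,0,0],"linear":[-0.0035,0,0],"gripper":0},{"delta_rot":[0,0,0],"linear":[-0.0035,0,0],"gripper":0},{"delta_rot":[0,0,0],"linear":[-0.0035,0,0],"gripper":0}]'; python3 seam.py;  python3 -m crank '[{"delta_rot":[0,0,0],"linear":[-0.0035,0,0],"gripper":0},{"delta_rot":[0,0,0],"linear":[-0.0035,0,0],"gripper":0},{"delta_rot":[0,0,0],"linear":[-0.0035,0,0],"gripper":0},{"delta_rot":[0,0,0],"linear":[-0.0035,0,0],"gripper":0},{"delta_rot":[0,0,0],"linear":[-0.0035,0,0],"gripper":0},{"delta_rot":[0,0,0],"linear":[-0.0035,0,0],"gripper":0},{"delta_rot":[0,0,0],"linear":[-0.0035,0,0],"gripper":0},{"delta_rot":[0,0,0],"linear":[-0.0035,0,0],"gripper":0},{"delta_rot":[0,0,0],"linear":[-0.0035,0,0],"gripper":0},{"delta_rot":[0,0,0],"linear":[-0.0035,0,0],"gripper":0}]'; python3 seam.py; python3 - <<'E'
from h import *
c=capture("scene");cv2.imwrite("pics/s24.png",cv2.resize(c["img"][155:255,140:260],None,fx=6,fy=6,interpolation=cv2.INTER_NEAREST))
E
```

```text
time_s: 55.9
tcp_pos: [0.4767, -0.1431, 0.1431]
ee_rot: [[-1.0, -0.029, -0.0], [-0.029, 1.0, 0.0], [0.0, 0.0, -1.0]]
wrist_force: [-1.1, 0.1, -1.2]
gripper_width: 0.253
tip [ 0.5607 -0.1406  0.0871] seam coords x,y,z mm [1.262e+02 1.000e-01 3.100e+00] F [-1.1  0.1 -1.2] 55.9
time_s: 57.15
tcp_pos: [0.5117, -0.142, 0.1431]
ee_rot: [[-1.0, -0.029, -0.0], [-0.029, 1.0, -0.0], [0.0, -0.0, -1.0]]
wrist_force: [-0.2, -0.5, -1.2]
gripper_width: 0.251
tip [ 0.5957 -0.1396  0.0871] seam coords x,y,z mm [161.3   0.3   3.1] F [-0.2 -0.5 -1.2] 57.15
```

View pics/s24.png

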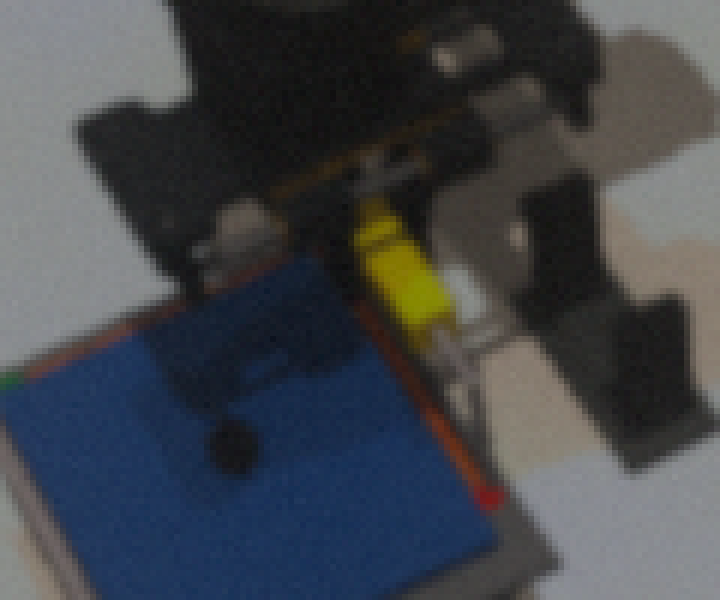

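The tip is at the red dot (490,492). I'll dwell there, then lift off.

```bash
python3 -m crank '[{"delta_rot":[0,0,0],"linear":[-0.001,0,0],"gripper":0},{"delta_rot":[0,0,0],"linear":[0,0,0],"gripper":0},{"delta_rot":[0,0,0],"linear":[0,0,0],"gripper":0},{"delta_rot":[0,0,0],"linear":[0,0,-0.0035],"gripper":0},{"delta_rot":[0,0,0],"linear":[0,0,-0.01],"gripper":0},{"delta_rot":[0,0,0],"linear":[0,0,-0.02],"gripper":0},{"delta_rot":[0,0,0],"linear":[0,0,-0.02],"gripper":0},{"delta_rot":[0,0,0],"linear":[0,0,0],"gripper":0}]'
```

```text
time_s: 58.2
tcp_pos: [0.5138, -0.1421, 0.1988]
ee_rot: [[-1.0, -0.029, 0.005], [-0.029, 1.0, -0.0], [-0.005, -0.0, -1.0]]
wrist_force: [0.1, 0.3, -2.2]
gripper_width: 0.251
```

```bash
python3 -m crank '[{"delta_rot":[0,0,0],"linear":[0.001,0.016,0],"gripper":0},{"delta_rot":[0,0,0],"linear":[0.001,0.0265,0],"gripper":0},{"delta_rot":[0,0,0],"linear":[0.001,0.0265,0],"gripper":0},{"delta_rot":[0,0,0],"linear":[0.001,0.0245,0],"gripper":0},{"delta_rot":[0,0,0],"linear":[0.001,0.0121,0],"gripper":0},{"delta_rot":[0,0,0],"linear":[0,0,0],"gripper":0},{"delta_rot":[0,0,0],"linear":[0,0,0],"gripper":0}]'
```

```text
time_s: 59.08
tcp_pos: [0.5043, -0.0369, 0.1964]
ee_rot: [[-1.0, -0.029, -0.001], [-0.029, 1.0, -0.0], [0.001, -0.0, -1.0]]
wrist_force: [0.2, -1.0, -1.4]
gripper_width: 0.25
```

Down from 0.196 to about 0.079, slowing at the end.

```bash
python3 -m crank '[{"delta_rot":[0,0,0],"linear":[-0.001,0,0.025],"gripper":0},{"delta_rot":[0,0,0],"linear":[0,0,0.035],"gripper":0},{"delta_rot":[0,0,0],"linear":[0,0,0.03],"gripper":0},{"delta_rot":[0,0,0],"linear":[0,0,0.015],"gripper":0},{"delta_rot":[0,0,0],"linear":[0,0,0.005],"gripper":0},{"delta_rot":[0,0,0],"linear":[0,0,0],"gripper":0},{"delta_rot":[0,0,0],"linear":[0,0,0],"gripper":0}]'
```

```text
time_s: 59.95
tcp_pos: [0.5063, -0.0365, 0.0877]
ee_rot: [[-1.0, -0.029, 0.002], [-0.029, 1.0, 0.0], [-0.002, 0.0, -1.0]]
wrist_force: [0.5, 0.2, 0.0]
gripper_width: 0.248
```

```bash
python3 -m crank '[{"delta_rot":[0,0,0],"linear":[0,0,0.004],"gripper":0},{"delta_rot":[0,0,0],"linear":[0,0,0.003],"gripper":0},{"delta_rot":[0,0,0],"linear":[0,0,0.002],"gripper":0},{"delta_rot":[0,0,0],"linear":[0,0,0],"gripper":0}]'
```

```text
time_s: 60.45
tcp_pos: [0.5054, -0.0365, 0.0779]
ee_rot: [[-1.0, -0.029, -0.0], [-0.029, 1.0, -0.0], [0.0, -0.0, -1.0]]
wrist_force: [-1.6, 0.5, 3.0]
gripper_width: 0.25
```

It's seated: same pose as at the grasp, with 3 N of contact. Releasing and moving straight up.

```bash
python3 -m crank '[{"delta_rot":[0,0,0],"linear":[0,0,0],"gripper":60},{"delta_rot":[0,0,0],"linear":[0,0,0],"gripper":60},{"delta_rot":[0,0,0],"linear":[0,0,0],"gripper":60},{"delta_rot":[0,0,0],"linear":[0,0,0],"gripper":60},{"delta_rot":[0,0,0],"linear":[0,0,-0.02],"gripper":60},{"delta_rot":[0,0,0],"linear":[0,0,-0.05],"gripper":60},{"delta_rot":[0,0,0],"linear":[0,0,-0.06],"gripper":60},{"delta_rot":[0,0,0],"linear":[0.06,0,-0.05],"gripper":60},{"delta_rot":[0,0,0],"linear":[0.06,0,-0.03],"gripper":60},{"delta_rot":[0,0,0],"linear":[0,0,0],"gripper":60}]'; python3 - <<'E'
from h import *
c=capture("scene");cv2.imwrite("pics/s25.png",cv2.resize(c["img"][140:300,100:360],None,fx=3,fy=3,interpolation=cv2.INTER_CUBIC))
t=capture("top");cv2.imwrite("pics/t25.png",cv2.resize(t["img"][120:310,110:510],None,fx=2,fy=2,interpolation=cv2.INTER_CUBIC))
m=mask(t,"yellow");ys,xs=np.nonzero(m[200:320,290:345])
if len(xs): bx=cv2.boxPoints(cv2.minAreaRect(np.c_[xs+290,ys+200].astype(np.float32)));print(plane(t,bx,.107).mean(0))
print([ (b[1],plane(t,[b[1]],.06)[0].round(3)) for b in blobs(mask(t,"blue"),60)])
print(r.sense()["tcp_pos"])
E
```

```text
time_s: 61.7
tcp_pos: [0.3998, -0.0398, 0.2787]
ee_rot: [[-1.0, -0.03, 0.007], [-0.03, 1.0, 0.002], [-0.007, 0.002, -1.0]]
wrist_force: [-0.1, 0.2, -0.3]
gripper_width: 0.603
[ 0.50530202 -0.03471967  0.107     ]
[([401.3, 233.6], array([ 0.55 , -0.233,  0.06 ])), ([209.7, 249.5], array([0.561, 0.192, 0.06 ]))]
[ 0.40136137 -0.0395087   0.27617057]
```

View pics/s25.png

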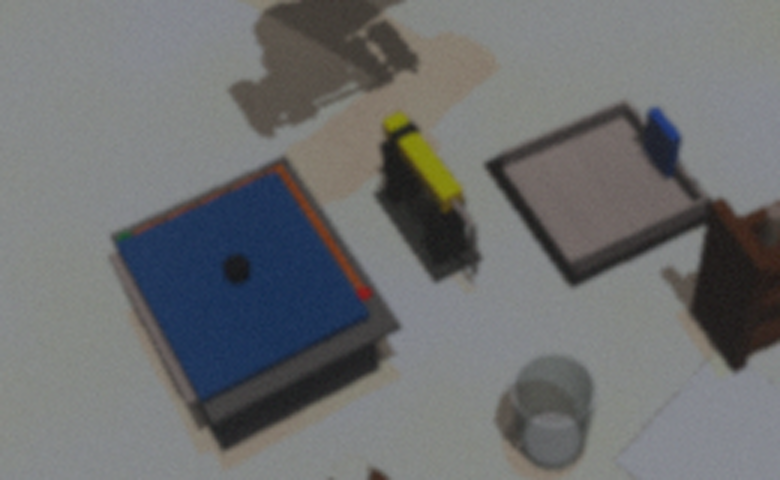

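View pics/t25.png

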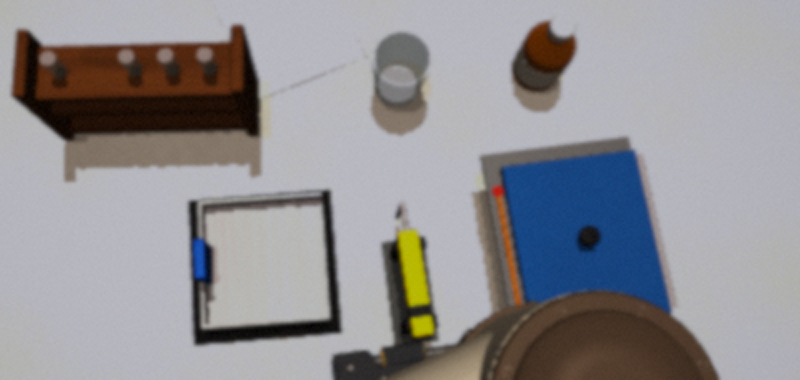

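The lid is shut, the probe is on its rest at (415,285), the tray is on its mat at (265,265), and the rack, beaker and bottle are where they were. Handing in.

```bash
python3 -c "
from station import workorder
print(workorder.finish_job())"
```

```text
the job is handed in; nothing more can be done
None
```

I carried the whole job through and handed it in at about 62 s of the 210 s allowed. The hand-in gives no verdict.

- **Stoppers:** I put all four on the tray, then tipped it to 51.5° with its lip about 2 mm off centre in x and 42 mm toward +y in the box. The picture afterwards showed all four on the box floor.
- **Lid:** I pushed it over and pressed it down with about 16 N. The finger stopped at 0.091 m, where the shut lid's top should be at 0.090 m. Later pictures show it flat.
- **Seam:** I moved the probe at about 28 mm/s from the green dot round the corner to the red dot. By my estimate the tip stayed within 1 mm sideways and about 3 mm above the seam points (about 5 mm at the green dot), with no contact force seen. The tip's position comes from the grasp pose and the given sizes. Pictures of the tip on the seam agreed to about 2 mm.
- **Final checks:**
  - The probe is back on its rest, measured within about 2 mm of where it started.
  - The tray is on its mat, its tab within about 2 mm of its start.
  - The beaker, bottle and rack look unmoved in the last pictures; I didn't measure them again.

One early measurement disagreed: triangulating the lid's far corner missed by 54 mm, so I took the lid angle from its near corner alone. No other check failed.

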